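# Set up the filtration manifold

### The job

Set up the water-filtration manifold: for each funnel in the rack, pull the stopper out of one port, lay that stopper in the shallow metal tray, and work the funnel down into the port against its snug seal (a twist helps) until its shoulder sits fully home. Then cover each funnel with a lid, centred, level and fully seated in the rim. A port you do not need keeps its stopper; do not tip a funnel over, and do not push aside the dishes, vials, dropper bottle or burner standing about.

Things in the scene. Friction and masses are not known exactly. Their poses are not given: they have to be found in the camera images.
- manifold: Fixed stainless filtration manifold: a 360 mm horizontal tube on feet carrying three upright collars (ports) in a row 110 mm apart. Origin: on the bench under the middle port; z up, y along the row, x across it. Its stopcock levers do not move. It feeds a glass flask (120 mm wide, 165 mm tall) standing on the bench at x 200, y 290 mm.
- port0 (a point): Port 0: centre of its mouth, 88 mm above the bench; axes as the manifold's, facing straight up. Collar 50 mm outside, bore 29 mm wide, 28 mm deep. 10 mm down, four sprung rubber pads stand 3 mm into the bore and grip a funnel's stem over the last 10 mm of its way down: a straight push takes about 12 to 22 N, less while twisting; its weight alone does not seat it.
- funnel0_mid (a point): Centre, half-way up, of a white plastic funnel, 94 mm tall, z up along its axis. Stem 26 mm wide, 24 mm long, foot tapered to 18 mm; above it a flat shoulder 48 mm wide that rests on the port's collar; from 8 mm above the shoulder up to the rim an open cup 58 mm outside, 51 mm inside. Point: 23 mm above the shoulder, 47 mm below the rim. Home: 23 mm above the port's mouth.
- lid0_mid (a point): Centre, half-way up, of a steel lid, 34 mm tall, z up along its axis: at the bottom a step 47 mm wide, 6 mm deep, that goes inside a funnel's rim; a disc 62 mm wide, 4 mm thick, that rests on the rim; a black knob 16 mm wide, 24 mm tall. Point: 17 mm above the underside of the step, 7 mm above the disc's top, in the knob. About 70 g. Seated: 58 mm above the funnel's centre.
- stopper0_mid (a point): Centre, half-way up, of a grey silicone stopper, 44 mm tall, z up: plug 22 mm wide, 18 mm long, loose in the port; flange 36 mm wide, 4 mm thick; knob 16 mm wide, 22 mm tall. Point: top of the flange, where the knob begins; 30 g. One closes each port at the start, this point 4 mm above the mouth.
- port1 (a point): Port 1: centre of its mouth, 88 mm above the bench; axes as the manifold's, facing straight up. Collar 50 mm outside, bore 29 mm wide, 28 mm deep. 10 mm down, four sprung rubber pads stand 3 mm into the bore and grip a funnel's stem over the last 10 mm of its way down: a straight push takes about 12 to 22 N, less while twisting; its weight alone does not seat it.
- funnel1_mid (a point): Centre, half-way up, of a white plastic funnel, 94 mm tall, z up along its axis. Stem 26 mm wide, 24 mm long, foot tapered to 18 mm; above it a flat shoulder 48 mm wide that rests on the port's collar; from 8 mm above the shoulder up to the rim an open cup 58 mm outside, 51 mm inside. Point: 23 mm above the shoulder, 47 mm below the rim. About 90 g. None if absent.
- lid1_mid (a point): Centre, half-way up, of a steel lid, 34 mm tall, z up along its axis: at the bottom a step 47 mm wide, 6 mm deep, that goes inside a funnel's rim; a disc 62 mm wide, 4 mm thick, that rests on the rim; a black knob 16 mm wide, 24 mm tall. Point: 17 mm above the underside of the step, 7 mm above the disc's top, in the knob. About 70 g. Any lid fits any funnel.
- stopper1_mid (a point): Centre, half-way up, of a grey silicone stopper, 44 mm tall, z up: plug 22 mm wide, 18 mm long, loose in the port; flange 36 mm wide, 4 mm thick; knob 16 mm wide, 22 mm tall. Point: top of the flange, where the knob begins; 30 g. One closes each port at the start, this point 4 mm above the mouth.
- port2 (a point): Port 2: centre of its mouth, 88 mm above the bench; axes as the manifold's, facing straight up. Collar 50 mm outside, bore 29 mm wide, 28 mm deep. 10 mm down, four sprung rubber pads stand 3 mm into the bore and grip a funnel's stem over the last 10 mm of its way down: a straight push takes about 12 to 22 N, less while twisting; its weight alone does not seat it.
- funnel2_mid (a point): Centre, half-way up, of a white plastic funnel, 94 mm tall, z up along its axis. Stem 26 mm wide, 24 mm long, foot tapered to 18 mm; above it a flat shoulder 48 mm wide that rests on the port's collar; from 8 mm above the shoulder up to the rim an open cup 58 mm outside, 51 mm inside. Point: 23 mm above the shoulder, 47 mm below the rim. Two or three are present.
- lid2_mid (a point): Centre, half-way up, of a steel lid, 34 mm tall, z up along its axis: at the bottom a step 47 mm wide, 6 mm deep, that goes inside a funnel's rim; a disc 62 mm wide, 4 mm thick, that rests on the rim; a black knob 16 mm wide, 24 mm tall. Point: 17 mm above the underside of the step, 7 mm above the disc's top, in the knob. About 70 g. Three lids lie on bench paper, step down.
- stopper2_mid (a point): Centre, half-way up, of a grey silicone stopper, 44 mm tall, z up: plug 22 mm wide, 18 mm long, loose in the port; flange 36 mm wide, 4 mm thick; knob 16 mm wide, 22 mm tall. Point: top of the flange, where the knob begins; 30 g. One closes each port at the start, this point 4 mm above the mouth.
- tray: Shallow aluminium tray fixed on the bench beside the manifold, 130 mm (its x) by 140 mm (its y) outside, walls 3 mm thick and 22 mm high. Origin: centre of its underside.
- rack_top (a point): Centre of the top of the fixed steel draining rack, 45 mm above the bench; three places for funnels at -90, 0 and +90 mm along its y axis; the rack is 290 mm long (y) and 62 mm wide (x).
- dishes: Stack of three closed culture dishes, 62 mm across, 45 mm tall. A bystander, to be left alone. Origin: centre of its underside.
- dish_single: One closed culture dish, 62 mm across, 15 mm tall. A bystander, to be left alone. Origin: centre of its underside.
- vial0: Amber vial with black cap, 22 mm across, 45 mm tall. A bystander, to be left alone. Origin: centre of its underside.
- vial1: Amber vial with black cap, 22 mm across, 45 mm tall. A bystander, to be left alone. Origin: centre of its underside.
- dropper: White dropper bottle, 28 mm across, 65 mm tall. A bystander, to be left alone. Origin: centre of its underside.
- burner: Capped glass spirit burner, 74 mm across, 80 mm tall. A bystander, to be left alone. Origin: centre of its underside.

How it is judged:
At the end, for the whole second after the job is handed in: Each funnel is in a port within 4 mm of its axis, upright (0.05 rad) and within 2 mm of fully home; each has a lid within 3 mm of its axis, parallel (0.05 rad) and within 2 mm of fully seated; every stopper is in the tray or closes a port; a port without a funnel is still stoppered (((horizontal distance between funnel0_mid and port0 below 0.004 m and z of funnel0_mid in the frame of port0 between 0.018 and 0.025 m and angle between funnel0_mid's own z axis and vertical below 0.05 rad) or (horizontal distance between funnel0_mid and port1 below 0.004 m and z of funnel0_mid in the frame of port1 between 0.018 and 0.025 m and angle between funnel0_mid's own z axis and vertical below 0.05 rad) or (horizontal distance between funnel0_mid and port2 below 0.004 m and z of funnel0_mid in the frame of port2 between 0.018 and 0.025 m and angle between funnel0_mid's own z axis and vertical below 0.05 rad)) and ((horizontal distance between funnel1_mid and port0 below 0.004 m and z of funnel1_mid in the frame of port0 between 0.018 and 0.025 m and angle between funnel1_mid's own z axis and vertical below 0.05 rad) or (horizontal distance between funnel1_mid and port1 below 0.004 m and z of funnel1_mid in the frame of port1 between 0.018 and 0.025 m and angle between funnel1_mid's own z axis and vertical below 0.05 rad) or (horizontal distance between funnel1_mid and port2 below 0.004 m and z of funnel1_mid in the frame of port2 between 0.018 and 0.025 m and angle between funnel1_mid's own z axis and vertical below 0.05 rad)) and ((horizontal distance between funnel2_mid and port0 below 0.004 m and z of funnel2_mid in the frame of port0 between 0.018 and 0.025 m and angle between funnel2_mid's own z axis and vertical below 0.05 rad) or (horizontal distance between funnel2_mid and port1 below 0.004 m and z of funnel2_mid in the frame of port1 between 0.018 and 0.025 m and angle between funnel2_mid's own z axis and vertical below 0.05 rad) or (horizontal distance between funnel2_mid and port2 below 0.004 m and z of funnel2_mid in the frame of port2 between 0.018 and 0.025 m and angle between funnel2_mid's own z axis and vertical below 0.05 rad)) and ((horizontal distance between lid0_mid and funnel0_mid below 0.003 m and z of lid0_mid in the frame of funnel0_mid between 0.053 and 0.06 m and angle between the z axis of lid0_mid and the z axis of funnel0_mid, either way round below 0.05 rad) or (horizontal distance between lid1_mid and funnel0_mid below 0.003 m and z of lid1_mid in the frame of funnel0_mid between 0.053 and 0.06 m and angle between the z axis of lid1_mid and the z axis of funnel0_mid, either way round below 0.05 rad) or (horizontal distance between lid2_mid and funnel0_mid below 0.003 m and z of lid2_mid in the frame of funnel0_mid between 0.053 and 0.06 m and angle between the z axis of lid2_mid and the z axis of funnel0_mid, either way round below 0.05 rad)) and ((horizontal distance between lid0_mid and funnel1_mid below 0.003 m and z of lid0_mid in the frame of funnel1_mid between 0.053 and 0.06 m and angle between the z axis of lid0_mid and the z axis of funnel1_mid, either way round below 0.05 rad) or (horizontal distance between lid1_mid and funnel1_mid below 0.003 m and z of lid1_mid in the frame of funnel1_mid between 0.053 and 0.06 m and angle between the z axis of lid1_mid and the z axis of funnel1_mid, either way round below 0.05 rad) or (horizontal distance between lid2_mid and funnel1_mid below 0.003 m and z of lid2_mid in the frame of funnel1_mid between 0.053 and 0.06 m and angle between the z axis of lid2_mid and the z axis of funnel1_mid, either way round below 0.05 rad)) and ((horizontal distance between lid0_mid and funnel2_mid below 0.003 m and z of lid0_mid in the frame of funnel2_mid between 0.053 and 0.06 m and angle between the z axis of lid0_mid and the z axis of funnel2_mid, either way round below 0.05 rad) or (horizontal distance between lid1_mid and funnel2_mid below 0.003 m and z of lid1_mid in the frame of funnel2_mid between 0.053 and 0.06 m and angle between the z axis of lid1_mid and the z axis of funnel2_mid, either way round below 0.05 rad) or (horizontal distance between lid2_mid and funnel2_mid below 0.003 m and z of lid2_mid in the frame of funnel2_mid between 0.053 and 0.06 m and angle between the z axis of lid2_mid and the z axis of funnel2_mid, either way round below 0.05 rad)) and ((x of stopper0_mid in the frame of tray between -0.065 and 0.065 m and y of stopper0_mid in the frame of tray between -0.07 and 0.07 m and z of stopper0_mid in the frame of tray below 0.04 m) or (horizontal distance between stopper0_mid and port0 below 0.006 m and z of stopper0_mid in the frame of port0 below 0.008 m) or (horizontal distance between stopper0_mid and port1 below 0.006 m and z of stopper0_mid in the frame of port1 below 0.008 m) or (horizontal distance between stopper0_mid and port2 below 0.006 m and z of stopper0_mid in the frame of port2 below 0.008 m)) and ((x of stopper1_mid in the frame of tray between -0.065 and 0.065 m and y of stopper1_mid in the frame of tray between -0.07 and 0.07 m and z of stopper1_mid in the frame of tray below 0.04 m) or (horizontal distance between stopper1_mid and port0 below 0.006 m and z of stopper1_mid in the frame of port0 below 0.008 m) or (horizontal distance between stopper1_mid and port1 below 0.006 m and z of stopper1_mid in the frame of port1 below 0.008 m) or (horizontal distance between stopper1_mid and port2 below 0.006 m and z of stopper1_mid in the frame of port2 below 0.008 m)) and ((x of stopper2_mid in the frame of tray between -0.065 and 0.065 m and y of stopper2_mid in the frame of tray between -0.07 and 0.07 m and z of stopper2_mid in the frame of tray below 0.04 m) or (horizontal distance between stopper2_mid and port0 below 0.006 m and z of stopper2_mid in the frame of port0 below 0.008 m) or (horizontal distance between stopper2_mid and port1 below 0.006 m and z of stopper2_mid in the frame of port1 below 0.008 m) or (horizontal distance between stopper2_mid and port2 below 0.006 m and z of stopper2_mid in the frame of port2 below 0.008 m)) and ((horizontal distance between stopper0_mid and port0 below 0.006 m and z of stopper0_mid in the frame of port0 below 0.008 m) or (horizontal distance between stopper1_mid and port0 below 0.006 m and z of stopper1_mid in the frame of port0 below 0.008 m) or (horizontal distance between stopper2_mid and port0 below 0.006 m and z of stopper2_mid in the frame of port0 below 0.008 m) or (horizontal distance between funnel0_mid and port0 below 0.004 m and z of funnel0_mid in the frame of port0 between 0.018 and 0.025 m and angle between funnel0_mid's own z axis and vertical below 0.05 rad) or (horizontal distance between funnel1_mid and port0 below 0.004 m and z of funnel1_mid in the frame of port0 between 0.018 and 0.025 m and angle between funnel1_mid's own z axis and vertical below 0.05 rad) or (horizontal distance between funnel2_mid and port0 below 0.004 m and z of funnel2_mid in the frame of port0 between 0.018 and 0.025 m and angle between funnel2_mid's own z axis and vertical below 0.05 rad)) and ((horizontal distance between stopper0_mid and port1 below 0.006 m and z of stopper0_mid in the frame of port1 below 0.008 m) or (horizontal distance between stopper1_mid and port1 below 0.006 m and z of stopper1_mid in the frame of port1 below 0.008 m) or (horizontal distance between stopper2_mid and port1 below 0.006 m and z of stopper2_mid in the frame of port1 below 0.008 m) or (horizontal distance between funnel0_mid and port1 below 0.004 m and z of funnel0_mid in the frame of port1 between 0.018 and 0.025 m and angle between funnel0_mid's own z axis and vertical below 0.05 rad) or (horizontal distance between funnel1_mid and port1 below 0.004 m and z of funnel1_mid in the frame of port1 between 0.018 and 0.025 m and angle between funnel1_mid's own z axis and vertical below 0.05 rad) or (horizontal distance between funnel2_mid and port1 below 0.004 m and z of funnel2_mid in the frame of port1 between 0.018 and 0.025 m and angle between funnel2_mid's own z axis and vertical below 0.05 rad)) and ((horizontal distance between stopper0_mid and port2 below 0.006 m and z of stopper0_mid in the frame of port2 below 0.008 m) or (horizontal distance between stopper1_mid and port2 below 0.006 m and z of stopper1_mid in the frame of port2 below 0.008 m) or (horizontal distance between stopper2_mid and port2 below 0.006 m and z of stopper2_mid in the frame of port2 below 0.008 m) or (horizontal distance between funnel0_mid and port2 below 0.004 m and z of funnel0_mid in the frame of port2 between 0.018 and 0.025 m and angle between funnel0_mid's own z axis and vertical below 0.05 rad) or (horizontal distance between funnel1_mid and port2 below 0.004 m and z of funnel1_mid in the frame of port2 between 0.018 and 0.025 m and angle between funnel1_mid's own z axis and vertical below 0.05 rad) or (horizontal distance between funnel2_mid and port2 below 0.004 m and z of funnel2_mid in the frame of port2 between 0.018 and 0.025 m and angle between funnel2_mid's own z axis and vertical below 0.05 rad))); the robot touches nothing.
It fails at once if a dish, vial, the dropper bottle or the burner is pushed more than 30 mm or knocked over (distance of any of dishes, dish_single, vial0, vial1, dropper, burner from where it was at the start of the episode above 0.03 m or angle between any of dishes, dish_single, vial0, vial1, dropper, burner's own z axis and vertical above 0.6 rad).
It fails at once if a funnel is tipped over (angle between any of funnel0_mid, funnel1_mid, funnel2_mid's own z axis and vertical above 0.9 rad).
Of funnel0, funnel1, funnel2 only 2 to 3 are there at a start; the rules pass over those that are not, and their reading is None.
At some moment in a run one of lid0, lid1, lid2 may be knocked a few centimetres aside while the robot is not near it.
It also fails if it takes over 210 s, if anything falls off the work surface, if the arm or the gripper's body presses on something with over 40 N, if the wrist force passes 120 N, or if a joint passes its speed limit or range.

### The arm

A 6-joint arm with a two-finger parallel gripper is mounted at the origin on the work surface. World frame = base frame: x ahead of the robot, y to its left, z up, the work surface at z = 0. Lengths are in m, angles in rad, forces in N, time in s.
With the tool pointing down it reaches from about 0.35 to 0.875 m from the base axis. Payload 4.2 kg.
Tool frame: the origin (TCP) lies on the centre line of the jaws, within the pads' length; the fingertips stand 11 mm ahead of it and the grasp point (between the pads) lies 8 mm behind it; z points along the fingers, x is the direction in which the jaws open and shut, and the axes are right-handed (so a half turn about z gives the same grasp; the last joint's range is limited). The gripper opens to 87 mm and grips with 3 to 60 N. Pads are 19 mm wide; open, the fingers measure 117 mm over their backs; the gripper's body (75 mm by 190 mm) begins 51 mm behind the grasp point.
Start: joints at [1.368, 0.385, 0.008, 0, -1.194, -0.259], TCP at [0.278, 0.56, 0.234] pointing down, gripper open.
Joint ranges: [-3.14, 3.14], [-1.21, 2.06], [-1.07, 1.41], [-3.16, 2.05], [-2.99, -0.16], [-3.1, 3.1]. Speed limits (rad/s): [2.79, 2.79, 3.14, 3.14, 3.14, 3.14].

### API

Orientations are given as a rotation vector (axis times angle).
In Python, from bench import manip gives the robot as it stands. The module is installed in compiled form; this text tells all that it offers.
- The arm moves only by the tool arm_command, never from a script. Its argument "motion" is a list of rows, each a list of 4 numbers: the shift along the tool's x, y, z in cm, then the turn about the tool's z in rad. A call has 1 to 10 rows; each row is the pose to reach, as a shift and turn from the pose measured when the call began, along the tool's axes at that moment; what a row does not reach only later rows make up. A row lasts 1/12 s, in which the tool goes at most 41.7 mm and 7.16 degrees, less where a joint would pass 70% of its speed; a pose out of reach is approached as far as the arm can. A call with a gripper value outside its range is refused whole. "grip" is the closure, from -1 (fully open) to 1 (shut), set as the call begins (left out, the last holds). The fingers move at their own pace and stop on an object; "squeeze" is the grip in N (left out, the last holds). Time passes only in rows, so rows that repeat a pose let the fingers close. It gives the time, the measured TCP pose, the force and the opening at its end, in the units of the state.
- manip.get_state(): the state, without advancing time (a new reading comes with each control period).
- manip.read_camera(name): name is "side" or "top"; returns a dict with "img" (480x640x3 uint8, blue, green, red), "depth" (480x640 float32, m along the optical axis (not along the pixel's ray), 0 where there is no reading), "intrinsics" (3x3 intrinsics, pixels), "rvec" (rotation vector, rad) and "tvec" (3), from world to camera coordinates, as OpenCV has them. Camera axes: x right, y down, z forward; pixel columns grow to the right and rows downward; lengths in m; the calibration is good to about 2 mm. A picture is of the moment at which its call begins.
- manip.finish_job(): hands the job in, once; it reports no verdict.
The state is a dict: "clock": time; "joint_pos": joint angles; "dq": joint speeds; "effort": joint torques, N m; "eef_pos": TCP position; "orientation": TCP orientation; "contact_force": force on the tool from outside, world axes, zero at the start; "torque": the same for the moment, N m; "finger_gap": opening from 0.0 (shut) to 1.0 (fully open).
Only numpy, scipy, OpenCV 4.12 (cv2) and the standard library are available. Lean on these libraries where they do the work, as an engineer would, in place of code of your own. Each camera call takes 0.05 s, during which the arm holds its last target.

## Working session

There is one attempt and no reset: what is moved stays moved. The work goes in short steps, Python scripts to look and compute and a tool call to move; the robot and the scene stay as the last step left them, time stands still between calls to the robot, and variables do not carry over. Pictures are saved under pics/ and viewed, and the job is handed in when it is done.

Besides the shell and the picture viewer there is one more tool, called after ">>>" as name(argument=value, ...) on one line, values as JSON. arm_command: Moves the arm, as the interface text tells. Its arguments: {"type":"object","properties":{"motion":{"type":"array","items":{"type":"array","items":{"type":"number"}}},"grip":{"type":"number"},"squeeze":{"type":"number"}},"required":["motion"]}

```bash
mkdir -p pics; cat > h.py <<'E'
import numpy as np, cv2
from bench import manip
def cam(n):
    c=manip.read_camera(n); R=cv2.Rodrigues(np.array(c['rvec'],float))[0]
    c['R']=R; c['t']=np.array(c['tvec'],float).ravel(); return c
def back(c,u,v,z=None):
    K=np.array(c['intrinsics']); d=np.linalg.inv(K)@np.array([u,v,1.])
    R,t=c['R'],c['t']; o=-R.T@t; r=R.T@d
    s=(z-o[2])/r[2] if z is not None else c['depth'][int(v),int(u)]
    return o+s*r
def cloud(c):
    K=np.array(c['intrinsics']); v,u=np.mgrid[0:480,0:640]
    d=np.stack([u,v,np.ones_like(u)],-1)@np.linalg.inv(K).T
    P=d*c['depth'][...,None]-c['t']; return P@c['R']
def proj(c,p):
    return cv2.projectPoints(np.array(p,float).reshape(-1,3),np.array(c['rvec'],float),c['t'],np.array(c['intrinsics']),None)[0].reshape(-1,2)
E
python3 - <<'E'
from h import *
s=manip.get_state()
print({k:np.round(v,3) for k,v in s.items()})
for n in('side','top'):
    c=cam(n); cv2.imwrite(f'pics/{n}0.png',c['img']); print(n,-c['R'].T@c['t'],c['R'][2])
    np.savez(f'{n}0.npz',**{k:v for k,v in c.items()})
E
```

```text
{'clock': np.float64(0.0), 'joint_pos': array([ 1.368e+00,  3.860e-01,  7.000e-03, -1.000e-03, -1.194e+00,
       -2.590e-01]), 'dq': array([ 0.   ,  0.002,  0.001, -0.001, -0.001,  0.   ]), 'effort': array([-1.0000e-03, -3.9066e+01,  1.8741e+01,  4.2200e+00,  1.1000e-02,
       -0.0000e+00]), 'eef_pos': array([0.278, 0.559, 0.232]), 'orientation': array([ 1.653e+00, -2.670e+00,  2.000e-03]), 'contact_force': array([ 0.555, -0.126,  0.627]), 'torque': array([-0.004,  0.017,  0.001]), 'finger_gap': np.float64(1.0)}
side [ 0.28462776 -0.7444602   0.57318197] [ 0.32815985  0.79260852 -0.51388991]
top [ 4.00446057e-01 -3.36618095e-04  1.27128125e+00] [ 0.15019402 -0.02591654 -0.9883168 ]
```

View pics/side0.png

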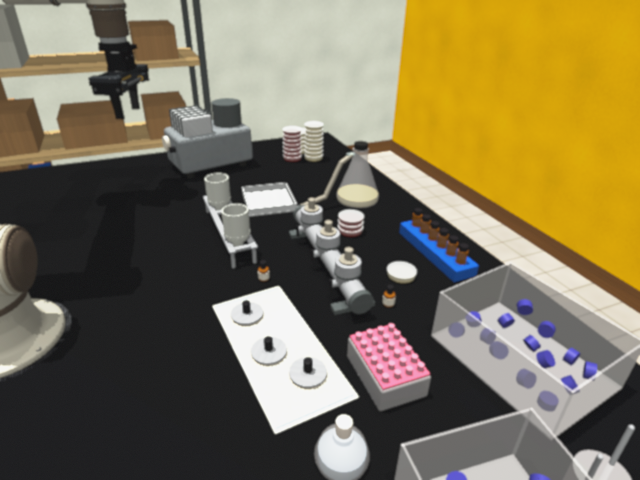

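View pics/top0.png

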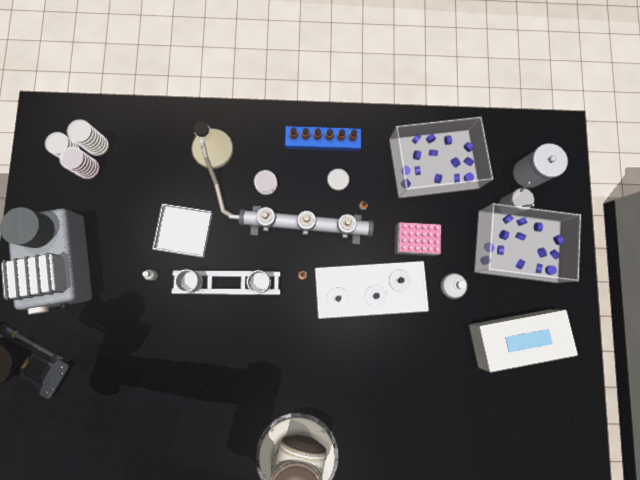

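```bash
python3 - <<'E'
from h import *
c=dict(np.load('top0.npz')); 
im=c['img'][170:330,130:450]; cv2.imwrite('pics/t1.png',cv2.resize(im,None,fx=2.5,fy=2.5,interpolation=cv2.INTER_CUBIC))
s=dict(np.load('side0.npz'))
im=s['img'][160:330,190:410]; cv2.imwrite('pics/s1.png',cv2.resize(im,None,fx=3.4,fy=3.4,interpolation=cv2.INTER_CUBIC))
print(c['intrinsics'],s['intrinsics'])
P=cloud(c)
for u,v in [(188,281),(259,281),(224,283),(265,217),(306,221),(347,224),(338,298),(376,295),(400,279),(182,230)]:
    print(u,v,np.round(P[v,u],4), np.round(P[v-14:v+15,u-14:u+15,2].max(),4))
P2=cloud(s)
for u,v in [(216,190),(236,222),(247,313),(269,350),(308,372),(310,212),(327,238),(348,264),(268,200)]:
    print(u,v,np.round(P2[v,u],4))
E
```

```text
[[449.27771919   0.         314.33294355]
 [  0.         449.27771919 235.71851284]
 [  0.           0.           1.        ]] [[446.25935749   0.         312.54270083]
 [  0.         446.25935749 232.58182314]
 [  0.           0.           1.        ]]
188 281 [0.4527 0.3008 0.0634] 1.2713
259 281 [0.4575 0.1127 0.0644] 1.2713
224 283 [ 0.4525  0.2163 -0.0006] 1.2713
265 217 [0.6245 0.1006 0.1012] 1.2713
306 221 [ 0.6172 -0.008   0.1003] 1.2713
347 224 [ 0.6103 -0.1158  0.1116] 1.2713
338 298 [ 0.4182 -0.1014  0.0365] 1.2713
376 295 [ 0.429  -0.2066  0.03  ] 1.2713
400 279 [ 0.4743 -0.272   0.0354] 1.2713
182 230 [0.5992 0.3428 0.0007] 1.2713
216 190 [0.4444 0.2664 0.0958]
236 222 [0.4507 0.0863 0.0993]
247 313 [ 0.4171 -0.1093  0.0143]
269 350 [ 0.427  -0.2152  0.0157]
308 372 [ 0.471  -0.2827  0.0148]
310 212 [0.622  0.0872 0.0902]
327 238 [ 0.6132 -0.0294  0.0895]
348 264 [ 0.6104 -0.1336  0.0926]
268 200 [0.5975 0.3418 0.0053]
```

View pics/t1.png

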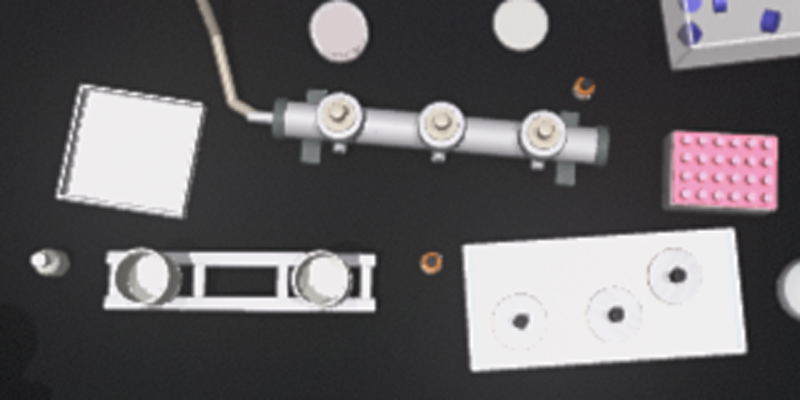

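View pics/s1.png

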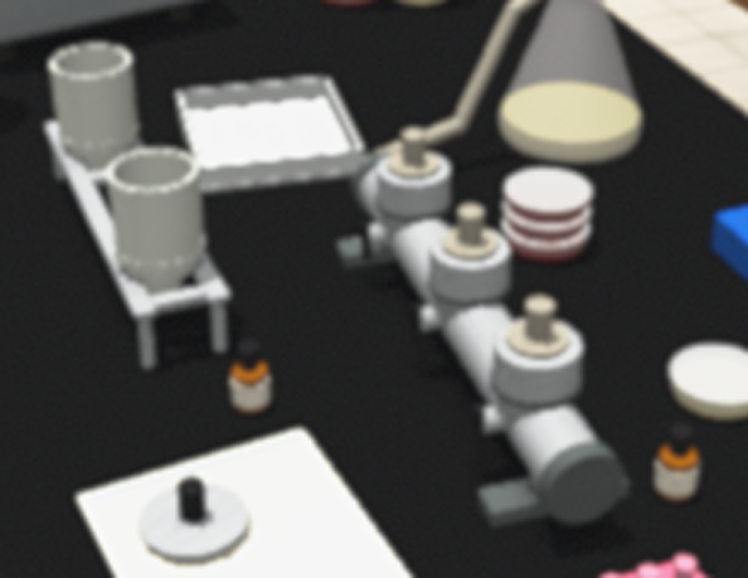

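```bash
cat >> h.py <<'E'
from scipy.optimize import least_squares
def fitc(Q,r,c0,tol=.006):
    Q=Q[:,:2]; c0=np.array(c0,float)
    f=lambda p:np.linalg.norm(Q-p,axis=1)-r
    s=least_squares(f,c0,loss='soft_l1',f_scale=.001)
    return s.x,np.median(np.abs(s.fun))
def model_edges(c,center,circles):
    pass
E
python3 - <<'E'
from h import *
T=dict(np.load('top0.npz'));S=dict(np.load('side0.npz'))
PT,PS=cloud(T),cloud(S)
def near(P,c,rad,z0,z1):
    m=(np.hypot(P[...,0]-c[0],P[...,1]-c[1])<rad)&(P[...,2]>z0)&(P[...,2]<z1); return P[m]
for n,c in dict(f1=(.455,.29),f2=(.455,.108)).items():
    for nm,P in(('T',PT),('S',PS)):
        Q=near(P,c,.045,.06,.2); z=Q[:,2]; print(n,nm,len(Q),'z pct',np.round(np.percentile(z,[50,90,98,100]),4))
        R=Q[z>.109]; 
        if len(R)>10: print(len(R),fitc(R,.0272,c), R[:,:2].min(0),R[:,:2].max(0))
for n,c in dict(A=(.622,.1),B=(.616,-.009),C=(.61,-.118)).items():
    for nm,P in(('T',PT),('S',PS)):
        Q=near(P,c,.03,.085,.096); K=near(P,c,.03,.103,.13)
        print(n,nm,len(Q),np.round(Q.mean(0),4),np.median(Q[:,2]),Q[:,:2].min(0),Q[:,:2].max(0),'knob',len(K),np.round(K.mean(0),4),K[:,2].max())
for n,c in dict(l1=(.418,-.104),l2=(.429,-.207),l3=(.472,-.274)).items():
    for nm,P in(('T',PT),('S',PS)):
        Q=near(P,c,.04,.006,.014); K=near(P,c,.03,.024,.05)
        print(n,nm,len(Q),np.round(Q.mean(0),4),Q[:,:2].min(0),Q[:,:2].max(0),'knob',len(K),np.round(K.mean(0),4),K[:,2].max())
E
```

```text
f1 T 440 z pct [0.0811 0.1153 0.118  0.1221]
110 (array([0.45247251, 0.29285766]), np.float64(0.000748327824962168)) [0.424952   0.26459414] [0.48093724 0.32136812]
f1 S 656 z pct [0.0977 0.1143 0.1171 0.1187]
152 (array([0.45224464, 0.29298612]), np.float64(0.0011604816390659786)) [0.42369283 0.26354375] [0.48200311 0.32372806]
f2 T 365 z pct [0.065  0.1161 0.1188 0.1207]
86 (array([0.45477517, 0.11114096]), np.float64(0.0007981549275553525)) [0.42695195 0.08241457] [0.48310963 0.1388337 ]
f2 S 862 z pct [0.0968 0.1143 0.1168 0.1187]
195 (array([0.45458124, 0.11063504]), np.float64(0.0008348183302678142)) [0.42636155 0.08048395] [0.48332698 0.14098968]
A T 201 [0.6282 0.1003 0.0907] 0.09057605006788859 [0.60753777 0.07755006] [0.65150709 0.12371241] knob 31 [0.63   0.1009 0.1133] 0.11792684225406203
A S 169 [0.6257 0.0925 0.0907] 0.09048349648480035 [0.60626318 0.0760031 ] [0.65017042 0.12616238] knob 49 [0.6287 0.098  0.1112] 0.11714442019298335
B T 200 [ 0.6217 -0.0086  0.0902] 0.09018753418005344 [ 0.59922733 -0.03217107] [0.64447687 0.01603605] knob 32 [ 0.6237 -0.0088  0.1132] 
[... 644 characters left out ...]
2 [ 0.4161 -0.1068  0.0112] [ 0.38692583 -0.13355767] [ 0.44772752 -0.07220644] knob 70 [ 0.4166 -0.1046  0.0322] 0.03837378795446915
l2 T 317 [ 0.4282 -0.2077  0.0104] [ 0.39097647 -0.23798239] [ 0.46053234 -0.17370974] knob 29 [ 0.4282 -0.2075  0.0343] 0.03901370218429131
l2 S 668 [ 0.4265 -0.2122  0.011 ] [ 0.39732648 -0.23906167] [ 0.4582841  -0.17651685] knob 91 [ 0.4273 -0.2106  0.0323] 0.037432112473816066
l3 T 313 [ 0.4727 -0.2759  0.0104] [ 0.43385736 -0.30955937] [ 0.50703943 -0.24146408] knob 30 [ 0.4728 -0.2757  0.0339] 0.038192417876095584
l3 S 775 [ 0.4708 -0.2803  0.0111] [ 0.44204982 -0.30744013] [ 0.50326076 -0.24430595] knob 103 [ 0.4715 -0.2787  0.0324] 0.03796784617527352
```

```bash
cat >> h.py <<'E'
def go(x,y,z,yaw=None):
    """needed tool-frame shift in cm & turn; yaw: world angle of tool x (mod pi)"""
    s=manip.get_state(); p=np.array(s['eef_pos']); R=cv2.Rodrigues(np.array(s['orientation'],float))[0]
    d=R.T@(np.array([x,y,z])-p)*100
    cy=np.arctan2(R[1,0],R[0,0]); t=0
    if yaw is not None: t=-((yaw-cy+np.pi/2)%np.pi-np.pi/2)
    print('pos',np.round(p,4),'yaw',round(cy,3),'tilt',round(float(np.arccos(-R[2,2])),4),'gap',round(float(s['finger_gap'])*87,1),'F',np.round(s['contact_force'],1),'t',round(float(s['clock']),1),'q',np.round(s['joint_pos'],2))
    print('shift',np.round(d,2),'turn',round(t,3))
E
python3 - <<'E'
from h import *
go(.6225,-.009,.20,0)
E
```

```text
pos [0.2782 0.5591 0.2326] yaw -2.033 tilt 0.002 gap 87.1 F [ 0.2 -0.9  0.3] t 0.1 q [ 1.37  0.39  0.01 -0.   -1.19 -0.26]
shift [ 35.5  -56.14   3.33] turn 1.109
```

>>> arm_command(motion=[[2,-3,0,0.1],[4,-6.5,0,0.2],[6,-9.5,0,0.3],[8,-13,0,0.4],[10,-16,0,0.5],[12,-19,0,0.6],[14,-22,0,0.7],[16,-25.5,0,0.8],[18,-28.5,0,0.9],[20,-31.6,0,1.0]], grip=-0.3)

```text
clock: 0.93
eef_pos: [0.4723, 0.2374, 0.2328]
orientation: [0.163, -3.136, 0.003]
contact_force: [0.6, 0.0, 0.7]
finger_gap: 0.656
```

```bash
python3 - <<'E'
from h import *
go(.6225,-.009,.16,0)
E
```

```text
pos [0.4723 0.2374 0.2328] yaw -3.038 tilt 0.0024 gap 57.1 F [0.6 0.  0.7] t 0.9 q [ 0.77  0.22 -0.23  0.   -1.12 -0.67]
shift [-12.39 -26.05   7.31] turn 0.104
```

>>> arm_command(motion=[[-1.5,-3,0.5,0.02],[-3,-6.3,1,0.04],[-4.5,-9.5,2,0.06],[-6,-12.6,3,0.08],[-7.5,-16,4,0.1],[-9,-19,5,0.1],[-10.5,-22,6,0.1],[-11.5,-24,7,0.1],[-12.4,-26,7.3,0.1],[-12.4,-26,7.3,0.1]])

```text
clock: 1.77
eef_pos: [0.623, -0.0118, 0.1577]
orientation: [-0.0, -3.137, 0.005]
contact_force: [0.5, 0.5, 1.0]
finger_gap: 0.655
```

```bash
python3 - <<'E'
from h import *
go(.6225,-.009,.1075,0)
T=cam('top');S=cam('side')
cv2.imwrite('pics/a.png',np.hstack([cv2.resize(T['img'][160:300,230:430],(480,336),interpolation=2),cv2.resize(S['img'][150:330,250:420],(317,336))]))
E
```

```text
pos [ 0.623  -0.0118  0.1577] yaw 3.141 tilt 0.0057 gap 57.0 F [0.5 0.5 1. ] t 1.8 q [ 0.24  0.44 -0.1   0.   -1.03 -0.24]
shift [0.02 0.3  5.01] turn -0.0
```

View pics/a.png

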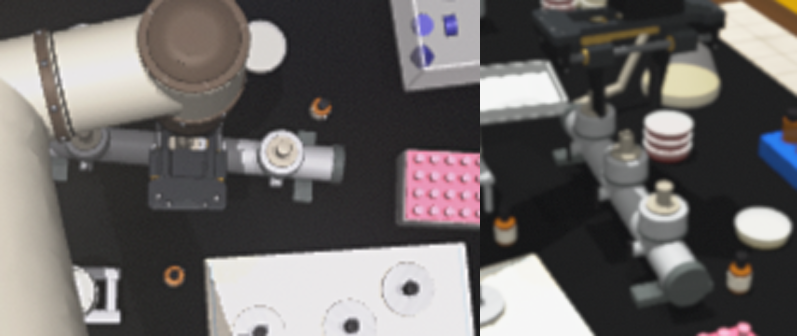

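>>> arm_command(motion=[[0,0.3,1.5,0],[0,0.3,3,0],[0,0.3,4.2,0],[0,0.3,5,0],[0,0.3,5,0]])

```text
clock: 2.28
eef_pos: [0.6206, -0.0056, 0.1074]
orientation: [0.005, -3.135, 0.004]
contact_force: [0.0, 0.2, -0.1]
finger_gap: 0.652
```

>>> arm_command(motion=[[0,0,0,0],[0,0,0,0],[0,0,0,0],[0,0,0,0],[0,0,0,0],[0,0,0,0]], grip=1, squeeze=10)

```text
clock: 2.78
eef_pos: [0.6208, -0.0056, 0.1079]
orientation: [0.005, -3.136, 0.004]
contact_force: [-0.4, 0.2, 0.0]
finger_gap: 0.279
```

```bash
python3 - <<'E'
from h import *
go(.6225,-.009,.18,0)
E
```

```text
pos [ 0.6208 -0.0056  0.1079] yaw -3.139 tilt 0.0064 gap 24.3 F [-0.4  0.2  0. ] t 2.8 q [ 0.25  0.49 -0.16  0.   -0.93 -0.25]
shift [-0.13 -0.35 -7.21] turn 0.003
```

>>> arm_command(motion=[[0,0,0,0],[0,0,0,0],[0,0,0,0],[0,0,0,0]])

```text
clock: 3.12
eef_pos: [0.6222, -0.0055, 0.1087]
orientation: [0.005, -3.139, 0.003]
contact_force: [3.1, 0.6, 1.2]
finger_gap: 0.178
```

>>> arm_command(motion=[[0,0,-0.5,0],[0,0,-1.5,0],[0,0,-3,0],[0,0,-5,0],[0,0,-7,0],[0,0,-9,0],[0,0,-9,0]])

```text
clock: 3.7
eef_pos: [0.6236, -0.0054, 0.204]
orientation: [-0.006, 3.138, -0.003]
contact_force: [0.5, 0.4, 0.9]
finger_gap: 0.176
```

```bash
python3 - <<'E'
from h import *
go(.598,.34,.2,0)
T=cam('top');S=cam('side')
cv2.imwrite('pics/b.png',np.hstack([cv2.resize(T['img'][160:300,130:330],(480,336),interpolation=2),cv2.resize(S['img'][150:330,250:420],(317,336))]))
c=dict(np.load('top0.npz'));P=cloud(c)
m=(P[...,2]>-.003)&(P[...,2]<.03)&(c['img'].min(-1)>110)&(abs(P[...,0]-.6)<.11)&(abs(P[...,1]-.34)<.11)
Q=P[m];print(len(Q),Q.mean(0),cv2.minAreaRect(Q[:,:2].astype(np.float32)))
E
```

```text
pos [ 0.6236 -0.0054  0.204 ] yaw -3.138 tilt 0.0042 gap 15.3 F [0.5 0.4 0.9] t 3.7 q [ 0.25  0.4  -0.04  0.   -1.12 -0.25]
shift [ 2.42 34.55  0.32] turn 0.004
2380 [0.59849944 0.34131894 0.00562726] ((0.6155627965927124, 0.3307209610939026), (0.16873852908611298, 0.16984550654888153), 82.30677032470703)
```

View pics/b.png

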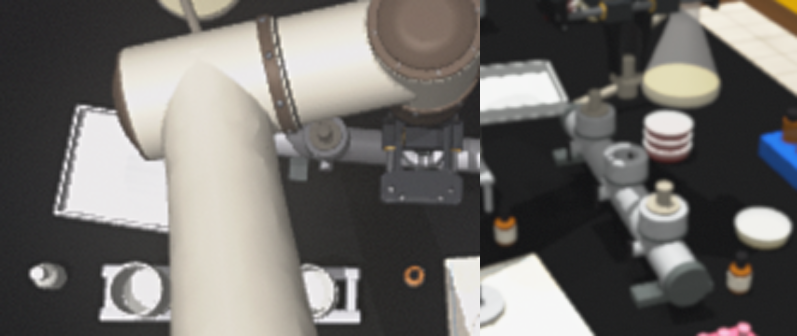

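>>> arm_command(motion=[[0.2,3,0,0],[0.5,6.5,0,0],[0.7,10.5,0,0],[1,14.5,0,0],[1.3,18.5,0,0],[1.6,22.5,0,0],[1.9,26.5,0,0],[2.2,30.5,0,0],[2.4,34,0,0],[2.4,37.2,0,0]])

```text
clock: 4.63
eef_pos: [0.5944, 0.3682, 0.1971]
orientation: [0.006, -3.135, 0.007]
contact_force: [1.4, 0.0, -1.3]
finger_gap: 0.175
```

>>> arm_command(motion=[[0,0,3,0],[0,0,6,0],[0,0,9,0],[0,0,12,0],[0,0,14,0],[0,0,15.3,0],[0,0,15.8,0],[0,0,15.8,0]])

```text
clock: 5.3
eef_pos: [0.5923, 0.3667, 0.0382]
orientation: [0.007, -3.132, 0.011]
contact_force: [-0.5, 0.2, -0.3]
finger_gap: 0.184
```

```bash
python3 - <<'E'
from h import *
go(.598,.37,.044,0)
E
```

```text
pos [0.5923 0.3667 0.0382] yaw -3.137 tilt 0.0121 gap 16.0 F [-0.5  0.2 -0.3] t 5.3 q [ 0.78  0.68 -0.   -0.   -0.9  -0.78]
shift [-0.57  0.32 -0.59] turn 0.004
```

>>> arm_command(motion=[[0,0,0,0],[0,0,0,0],[0,0,0,0],[0,0,0,0],[0,0,-1,0],[0,0,-4,0],[0,0,-8,0],[0,0,-12,0],[0,0,-16,0]], grip=-0.1)

```text
clock: 6.05
eef_pos: [0.5938, 0.3676, 0.201]
orientation: [0.007, -3.132, 0.011]
contact_force: [0.4, 0.5, 0.3]
finger_gap: 0.545
```

```bash
python3 - <<'E'
from h import *
go(.6165,-.1178,.2,0)
E
```

```text
pos [0.5938 0.3676 0.201 ] yaw -3.137 tilt 0.0115 gap 47.4 F [0.4 0.5 0.3] t 6.0 q [ 0.78  0.54  0.17 -0.   -1.22 -0.78]
shift [ -2.06 -48.54   0.41] turn 0.004
```

>>> arm_command(motion=[[-0.2,-3.5,0,0],[-0.4,-7.5,0,0],[-0.6,-11.5,0,0],[-0.8,-15.5,0,0],[-1,-19.5,0,0],[-1.2,-23.5,0,0],[-1.4,-27.5,0,0],[-1.6,-31.5,0,0],[-1.8,-35.5,0,0],[-2,-39.5,0,0]])

```text
clock: 6.88
eef_pos: [0.6153, -0.0293, 0.2049]
orientation: [0.007, -3.134, 0.011]
contact_force: [0.9, 0.2, 0.7]
finger_gap: 0.55
```

```bash
python3 - <<'E'
from h import *
go(.6165,-.1178,.15,0)
E
```

```text
pos [ 0.6153 -0.0293  0.2049] yaw -3.137 tilt 0.0101 gap 47.9 F [0.9 0.2 0.7] t 6.9 q [ 0.22  0.39 -0.05  0.01 -1.13 -0.22]
shift [-0.12 -8.81  5.55] turn 0.004
```

>>> arm_command(motion=[[-0.1,-2.5,1.5,0],[-0.1,-5.5,3,0],[-0.1,-7.8,4.5,0],[-0.1,-8.7,5.5,0],[-0.1,-8.8,5.5,0],[-0.1,-8.8,5.5,0]])

```text
clock: 7.38
eef_pos: [0.6163, -0.1179, 0.1508]
orientation: [0.006, -3.134, 0.011]
contact_force: [0.1, -0.6, 0.4]
finger_gap: 0.547
```

```bash
python3 - <<'E'
from h import *
go(.6165,-.1178,.1075,0)
E
```

```text
pos [ 0.6163 -0.1179  0.1508] yaw -3.138 tilt 0.0105 gap 47.6 F [ 0.1 -0.6  0.4] t 7.4 q [ 0.07  0.46 -0.1   0.01 -1.02 -0.07]
shift [-0.05  0.04  4.33] turn 0.004
```

>>> arm_command(motion=[[0,0,1.2,0],[0,0,2.7,0],[0,0,4,0],[0,0,4.3,0],[0,0,4.3,0]])

```text
clock: 7.8
eef_pos: [0.6158, -0.1169, 0.1071]
orientation: [0.009, -3.132, 0.011]
contact_force: [-0.1, -0.4, -0.2]
finger_gap: 0.553
```

>>> arm_command(motion=[[0,0,0,0],[0,0,0,0],[0,0,0,0],[0,0,0,0],[0,0,0,0],[0,0,0,0],[0,0,0,0],[0,0,0,0],[0,0,0,0]], grip=1)

```text
clock: 8.55
eef_pos: [0.6166, -0.1169, 0.1076]
orientation: [0.009, -3.134, 0.011]
contact_force: [1.8, -0.0, 1.9]
finger_gap: 0.181
```

>>> arm_command(motion=[[0,0,-0.5,0],[0,0,-1.5,0],[0,0,-3,0],[0,0,-5,0],[0,0,-7,0],[0,0,-9,0],[0,0,-9.3,0],[0,0,-9.3,0]])

```text
clock: 9.22
eef_pos: [0.6174, -0.1163, 0.2027]
orientation: [0.009, -3.137, 0.011]
contact_force: [0.1, -0.1, -0.2]
finger_gap: 0.183
```

```bash
python3 - <<'E'
from h import *
go(.598,.31,.2,0)
T=cam('top');S=cam('side')
cv2.imwrite('pics/b2.png',np.hstack([cv2.resize(T['img'][160:300,130:330],(480,336),interpolation=2),cv2.resize(S['img'][150:330,230:400],(317,336))]))
E
```

```text
pos [ 0.6174 -0.1163  0.2027] yaw -3.136 tilt 0.0083 gap 15.9 F [ 0.1 -0.1 -0.2] t 9.2 q [ 0.07  0.41 -0.03  0.01 -1.13 -0.07]
shift [ 1.700e+00  4.264e+01 -2.000e-02] turn 0.006
```

View pics/b2.png

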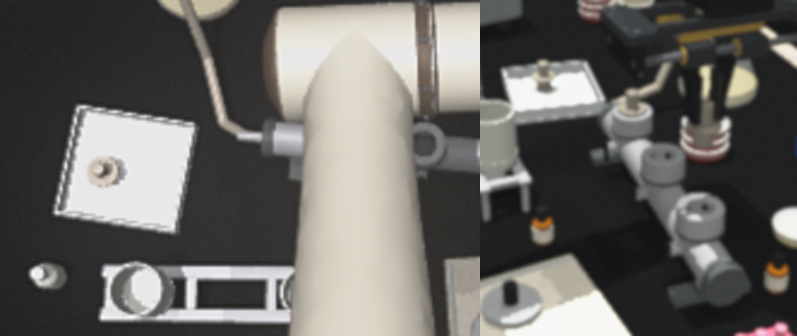

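>>> arm_command(motion=[[0.2,3.5,0,0],[0.4,7.5,0,0],[0.6,11.5,0,0],[0.8,15.5,0,0],[1,19.5,0,0],[1.2,23.5,0,0],[1.4,27.5,0,0],[1.6,31.5,0,0],[1.7,35.5,0,0],[1.7,39.5,0,0]])

```text
clock: 10.15
eef_pos: [0.5955, 0.2801, 0.1955]
orientation: [0.009, -3.129, 0.014]
contact_force: [0.4, -0.2, -0.1]
finger_gap: 0.178
```

>>> arm_command(motion=[[0,2,3,0],[0,2.5,6,0],[0,2.5,9,0],[0,2.5,12,0],[0,2.5,14,0],[0,2.5,15.2,0],[0,2.5,15.4,0],[0,2.5,15.4,0]])

```text
clock: 10.82
eef_pos: [0.5929, 0.3032, 0.04]
orientation: [0.009, -3.127, 0.016]
contact_force: [-0.4, -0.3, -1.3]
finger_gap: 0.177
```

```bash
python3 - <<'E'
from h import *
go(.598,.31,.044,0)
E
```

```text
pos [0.5929 0.3032 0.04  ] yaw -3.136 tilt 0.0182 gap 15.4 F [-0.4 -0.3 -1.3] t 10.8 q [ 0.71  0.64 -0.09 -0.   -0.87 -0.71]
shift [-0.51  0.67 -0.41] turn 0.005
```

>>> arm_command(motion=[[0,0,0,0],[0,0,0,0],[0,0,0,0],[0,0,0,0],[0,0,-1,0],[0,0,-4,0],[0,0,-8,0],[0,0,-12,0],[0,0,-16,0]], grip=-0.1)

```text
clock: 11.57
eef_pos: [0.5951, 0.3046, 0.203]
orientation: [0.009, -3.128, 0.016]
contact_force: [0.7, 1.6, -1.1]
finger_gap: 0.548
```

```bash
python3 - <<'E'
from h import *
go(.4524,.2929,.18,0)
E
```

```text
pos [0.5951 0.3046 0.203 ] yaw -3.136 tilt 0.0173 gap 47.7 F [ 0.7  1.6 -1.1] t 11.6 q [ 0.71  0.49  0.1  -0.   -1.2  -0.71]
shift [14.24 -1.07  2.51] turn 0.006
```

>>> arm_command(motion=[[3,-0.3,0.5,0],[6.5,-0.5,1,0],[10,-0.8,1.5,0],[12.8,-1,2,0],[14.2,-1.1,2.5,0],[14.2,-1.1,2.5,0],[14.2,-1.1,2.5,0]], grip=-1)

```text
clock: 12.15
eef_pos: [0.4528, 0.2929, 0.1816]
orientation: [0.011, -3.129, 0.014]
contact_force: [0.1, 1.2, -0.1]
finger_gap: 0.963
```

```bash
python3 - <<'E'
from h import *
go(.4524,.2929,.080,0)
T=cam('top');S=cam('side')
cv2.imwrite('pics/c.png',np.hstack([cv2.resize(T['img'][190:330,130:330],(480,336),interpolation=2),cv2.resize(S['img'][100:280,170:340],(317,336))]))
E
```

```text
pos [0.4528 0.2929 0.1816] yaw -3.135 tilt 0.015 gap 83.8 F [ 0.1  1.2 -0.1] t 12.2 q [ 0.87  0.29 -0.27 -0.   -1.03 -0.86]
shift [-0.08  0.09 10.16] turn 0.007
```

View pics/c.png

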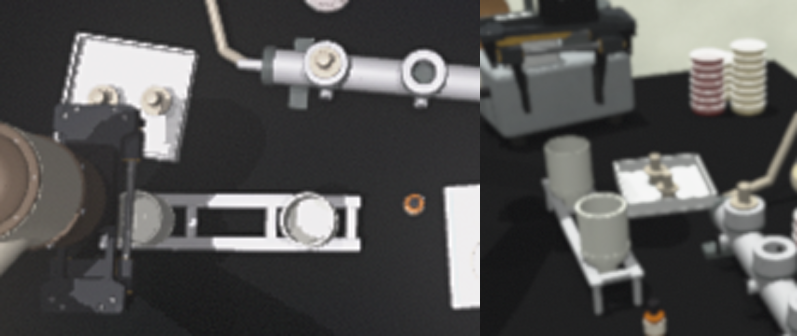

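>>> arm_command(motion=[[0,0.1,2,0],[0,0.1,4,0],[0,0.1,6,0],[0,0.1,8,0],[0,0.1,9.6,0],[0,0.1,10.1,0],[0,0.1,10.1,0]])

```text
clock: 12.83
eef_pos: [0.4532, 0.2928, 0.0788]
orientation: [0.007, -3.128, 0.017]
contact_force: [-0.7, 0.8, -0.8]
finger_gap: 0.998
```

>>> arm_command(motion=[[0,0,0,0],[0,0,0,0],[0,0,0,0],[0,0,0,0],[0,0,0,0],[0,0,0,0]], grip=1, squeeze=25)

```text
clock: 13.33
eef_pos: [0.4533, 0.2931, 0.0794]
orientation: [0.008, -3.128, 0.016]
contact_force: [-0.8, -0.4, 1.4]
finger_gap: 0.666
```

```bash
python3 - <<'E'
from h import *
go(.4524,.2929,.080,0)
E
```

```text
pos [0.4533 0.2931 0.0794] yaw -3.137 tilt 0.0168 gap 58.0 F [-0.8 -0.4  1.4] t 13.3 q [ 0.87  0.41 -0.39 -0.   -0.79 -0.86]
shift [ 0.09 -0.02 -0.06] turn 0.005
```

>>> arm_command(motion=[[0,0,-1,0],[0,0,-3,0],[0,0,-5.5,0],[0,0,-8.5,0],[0,0,-11,0],[0,0,-13,0],[0,0,-13,0]], squeeze=40)

```text
clock: 13.92
eef_pos: [0.4571, 0.2961, 0.2152]
orientation: [0.009, -3.136, 0.005]
contact_force: [0.8, -0.5, 0.2]
finger_gap: 0.659
```

```bash
python3 - <<'E'
from h import *
go(.6165,-.1178,.21,0)
E
```

```text
pos [0.4571 0.2961 0.2152] yaw -3.136 tilt 0.0062 gap 57.3 F [ 0.8 -0.5  0.2] t 13.9 q [ 0.87  0.27 -0.21 -0.   -1.1  -0.86]
shift [-15.7  -41.48   0.57] turn 0.006
```

>>> arm_command(motion=[[-1.2,-3,0,0],[-2.5,-6.5,0,0],[-3.8,-10,0,0],[-5,-13.5,0,0],[-6.3,-17,0,0],[-7.7,-20.5,0,0],[-9,-24,0,0],[-10.3,-27.5,0,0],[-11.6,-31,0,0],[-13,-34.5,0,0]])

```text
clock: 14.75
eef_pos: [0.5888, -0.05, 0.2153]
orientation: [0.009, -3.135, 0.005]
contact_force: [0.8, 0.9, -0.2]
finger_gap: 0.663
```

```bash
python3 - <<'E'
from h import *
go(.6165,-.1178,.20,0)
E
```

```text
pos [ 0.5888 -0.05    0.2153] yaw -3.136 tilt 0.007 gap 57.7 F [ 0.8  0.9 -0.2] t 14.8 q [ 0.19  0.34 -0.1   0.   -1.13 -0.19]
shift [-2.74 -6.8   1.54] turn 0.006
```

>>> arm_command(motion=[[-1,-2.5,0.5,0],[-2,-5,1,0],[-2.7,-6.5,1.5,0],[-2.7,-6.8,2.5,0],[-2.7,-6.8,4,0],[-2.7,-6.8,5,0],[-2.7,-6.8,5,0],[-2.7,-6.8,5,0]])

```text
clock: 15.42
eef_pos: [0.6153, -0.1174, 0.1647]
orientation: [0.011, -3.133, 0.005]
contact_force: [-0.2, -0.4, -0.9]
finger_gap: 0.664
```

```bash
python3 - <<'E'
from h import *
go(.6165,-.1178,.123,0)
T=cam('top');S=cam('side')
cv2.imwrite('pics/d.png',np.hstack([cv2.resize(T['img'][150:290,250:450],(480,336),interpolation=2),cv2.resize(S['img'][150:330,250:420],(317,336))]))
E
```

```text
pos [ 0.6153 -0.1174  0.1647] yaw -3.135 tilt 0.009 gap 57.8 F [-0.2 -0.4 -0.9] t 15.4 q [ 0.07  0.44 -0.08  0.   -1.06 -0.07]
shift [-0.16 -0.03  4.17] turn 0.007
```

View pics/d.png

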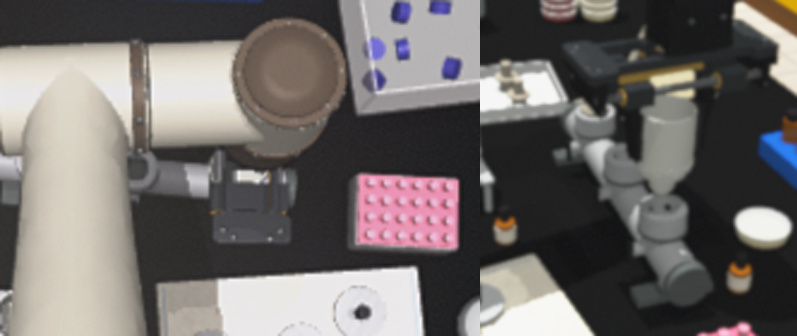

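>>> arm_command(motion=[[-0.1,0,0.7,0],[-0.15,0,1.4,0],[-0.15,0,2,0],[-0.15,0,2.6,0],[-0.15,0,2.9,0],[-0.15,0,2.9,0]])

```text
clock: 16.02
eef_pos: [0.6174, -0.1179, 0.1362]
orientation: [0.011, -3.135, 0.006]
contact_force: [0.6, -1.8, -2.0]
finger_gap: 0.661
```

```bash
python3 - <<'E'
from h import *
go(.6165,-.1178,.123,0)
E
```

```text
pos [ 0.6174 -0.1179  0.1362] yaw -3.135 tilt 0.0075 gap 57.5 F [ 0.6 -1.8 -2. ] t 16.0 q [ 0.07  0.47 -0.11  0.   -0.99 -0.07]
shift [0.08 0.01 1.32] turn 0.007
```

>>> arm_command(motion=[[0,0,0.2,0.1],[0,0,0.4,0.2],[0,0,0.6,0.3],[0,0,0.8,0.4],[0,0,1.0,0.5],[0,0,1.2,0.4],[0,0,1.35,0.3],[0,0,1.4,0.2],[0,0,1.4,0.1],[0,0,1.4,0.0]])

```text
clock: 16.85
eef_pos: [0.6183, -0.1188, 0.1239]
orientation: [0.018, -3.138, 0.008]
contact_force: [1.3, -3.2, 1.6]
finger_gap: 0.662
```

```bash
python3 - <<'E'
from h import *
go(.6165,-.1178,.123,0)
E
```

```text
pos [ 0.6183 -0.1188  0.1239] yaw -3.13 tilt 0.0061 gap 57.6 F [ 1.3 -3.2  1.6] t 16.9 q [ 0.07  0.49 -0.13  0.01 -0.96 -0.06]
shift [0.18 0.11 0.09] turn 0.011
```

>>> arm_command(motion=[[0,0,0.1,0.1],[0,0,0.2,0.2],[0,0,0.3,0.3],[0,0,0.4,0.4],[0,0,0.4,0.3]])

```text
clock: 17.27
eef_pos: [0.6177, -0.1193, 0.1222]
orientation: [-0.457, -3.105, 0.011]
contact_force: [-4.6, 1.0, 10.4]
finger_gap: 0.656
```

```bash
python3 - <<'E'
from h import *
go(.6165,-.1178,.123,0)
T=cam('top');S=cam('side')
cv2.imwrite('pics/e.png',cv2.resize(S['img'][210:310,300:400],(600,600),interpolation=2))
E
```

```text
pos [ 0.6177 -0.1193  0.1222] yaw 2.849 tilt 0.0076 gap 57.1 F [-4.6  1.  10.4] t 17.3 q [ 0.07  0.49 -0.13  0.01 -0.96 -0.37]
shift [ 0.16  0.11 -0.08] turn -0.292
```

View pics/e.png

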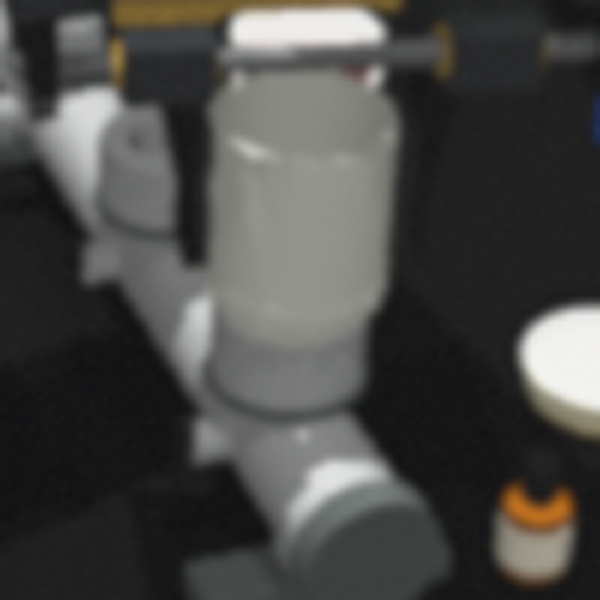

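>>> arm_command(motion=[[0,0,0.2,-0.1],[0,0,0.4,-0.2],[0,0,0.6,-0.3],[0,0,0.8,-0.2],[0,0,0.8,-0.3]])

```text
clock: 17.78
eef_pos: [0.6189, -0.1199, 0.122]
orientation: [-0.019, 3.141, -0.015]
contact_force: [-9.4, 1.5, 26.0]
finger_gap: 0.658
```

```bash
python3 - <<'E'
from h import *
go(.6165,-.1178,.123,0)
E
```

```text
pos [ 0.6189 -0.1199  0.122 ] yaw -3.129 tilt 0.0093 gap 57.2 F [-9.4  1.5 26. ] t 17.8 q [ 0.07  0.49 -0.13  0.01 -0.95 -0.06]
shift [ 0.23  0.22 -0.1 ] turn 0.012
```

>>> arm_command(motion=[[0,0,0,0],[0,0,0,0],[0,0,0,0],[0,0,0,0],[0,0,0,0],[0,0,0,0],[0,0,0,0]], grip=-1)

```text
clock: 18.37
eef_pos: [0.6187, -0.1199, 0.1212]
orientation: [0.019, -3.141, 0.015]
contact_force: [-0.6, -0.6, 0.2]
finger_gap: 0.99
```

>>> arm_command(motion=[[0,0,-2,0],[0,0,-4,0],[0,0,-6,0],[0,0,-8,0],[0,0,-9.5,0],[0,0,-9.5,0]])

```text
clock: 18.87
eef_pos: [0.6208, -0.1193, 0.2201]
orientation: [-0.02, 3.135, -0.016]
contact_force: [0.9, -0.9, 2.4]
finger_gap: 1.001
```

```bash
python3 - <<'E'
from h import *
go(.4547,.1109,.19,0)
T=cam('top');S=cam('side')
cv2.imwrite('pics/f.png',cv2.resize(S['img'][190:310,280:400],(600,600),interpolation=2))
for n,c in(('T',T),('S',S)):
    P=cloud(c); m=(np.hypot(P[...,0]-.6165,P[...,1]+.1178)<.045)&(P[...,2]>.14)&(P[...,2]<.18); Q=P[m]
    if len(Q)>10:
        Q2=Q[Q[:,2]>.152]; print(n,len(Q),np.percentile(Q[:,2],[50,80,90,98]),len(Q2),fitc(Q2,.0272,(.6165,-.1178)))
E
```

```text
pos [ 0.6208 -0.1193  0.2201] yaw -3.129 tilt 0.0122 gap 87.1 F [ 0.9 -0.9  2.4] t 18.9 q [ 0.07  0.4  -0.    0.01 -1.16 -0.06]
shift [16.33 23.26  2.66] turn 0.013
T 54 [0.15630521 0.15967631 0.16068961 0.16292959] 39 (array([ 0.6173423 , -0.11677566]), np.float64(0.0006326719660994691))
S 593 [0.15134586 0.15785791 0.15939429 0.16033436] 286 (array([ 0.61689954, -0.11766032]), np.float64(0.0008358443055406662))
```

View pics/f.png

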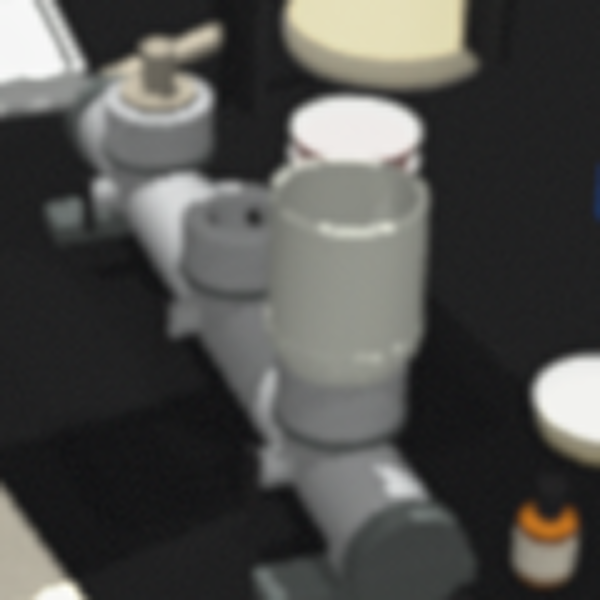

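>>> arm_command(motion=[[2,3,0,0],[4,6,0,0],[6.3,9,0,0],[8.5,12,0,0],[10.6,15,0.5,0],[12.7,18,1,0],[14.5,20.7,2,0],[16,22.8,3,0],[16.3,23.3,4,0],[16.3,23.3,4,0]])

```text
clock: 19.8
eef_pos: [0.45, 0.112, 0.1712]
orientation: [0.023, -3.135, 0.018]
contact_force: [0.4, -0.4, -0.3]
finger_gap: 1.002
```

```bash
python3 - <<'E'
from h import *
go(.4547,.1109,.080,0)
E
```

```text
pos [0.45   0.112  0.1712] yaw -3.127 tilt 0.013 gap 87.2 F [ 0.4 -0.4 -0.3] t 19.8 q [ 0.6   0.18 -0.46  0.01 -0.94 -0.59]
shift [-0.53 -0.01  9.11] turn 0.014
```

>>> arm_command(motion=[[-0.4,0,1,0],[-0.5,0,2,0],[-0.5,0,4,0],[-0.5,0,6,0],[-0.5,0,8,0],[-0.5,0,9,0],[-0.5,0,9.1,0],[-0.5,0,9.1,0]])

```text
clock: 20.47
eef_pos: [0.4544, 0.1102, 0.0794]
orientation: [0.021, -3.133, 0.02]
contact_force: [0.7, -0.0, 0.5]
finger_gap: 1.001
```

>>> arm_command(motion=[[0,0,0,0],[0,0,0,0],[0,0,0,0],[0,0,0,0],[0,0,0,0],[0,0,0,0]], grip=1, squeeze=40)

```text
clock: 20.97
eef_pos: [0.4546, 0.1104, 0.0799]
orientation: [0.022, -3.134, 0.02]
contact_force: [-0.4, -0.1, 1.7]
finger_gap: 0.664
```

>>> arm_command(motion=[[0,0,-1,0],[0,0,-3,0],[0,0,-5.5,0],[0,0,-8.5,0],[0,0,-11,0],[0,0,-13,0],[0,0,-13,0]])

```text
clock: 21.55
eef_pos: [0.4578, 0.1131, 0.2143]
orientation: [-0.023, 3.14, -0.013]
contact_force: [1.2, -0.2, -0.3]
finger_gap: 0.665
```

```bash
python3 - <<'E'
from h import *
go(.6225,-.009,.20,0)
E
```

```text
pos [0.4578 0.1131 0.2143] yaw -3.127 tilt 0.0086 gap 57.8 F [ 1.2 -0.2 -0.3] t 21.6 q [ 0.59  0.14 -0.39  0.01 -1.05 -0.58]
shift [-16.29 -12.44   1.56] turn 0.015
```

>>> arm_command(motion=[[-2,-1.5,0,0],[-4.5,-3.3,0,0],[-7.2,-5.4,0,0],[-10,-7.6,0,0],[-12.5,-9.5,0.5,0],[-14.8,-11.3,1.5,0],[-16.2,-12.4,3,0],[-16.3,-12.4,4.5,0],[-16.3,-12.4,5,0],[-16.3,-12.4,5,0]])

```text
clock: 22.38
eef_pos: [0.6209, -0.0092, 0.1625]
orientation: [0.022, -3.136, 0.014]
contact_force: [-1.4, 0.3, -1.1]
finger_gap: 0.658
```

```bash
python3 - <<'E'
from h import *
go(.6225,-.009,.137,0)
S=cam('side')
cv2.imwrite('pics/g.png',cv2.resize(S['img'][150:290,260:400],(600,600),interpolation=2))
E
```

```text
pos [ 0.6209 -0.0092  0.1625] yaw -3.128 tilt 0.0105 gap 57.2 F [-1.4  0.3 -1.1] t 22.4 q [ 0.25  0.44 -0.1   0.01 -1.04 -0.24]
shift [-0.17  0.04  2.55] turn 0.014
```

View pics/g.png

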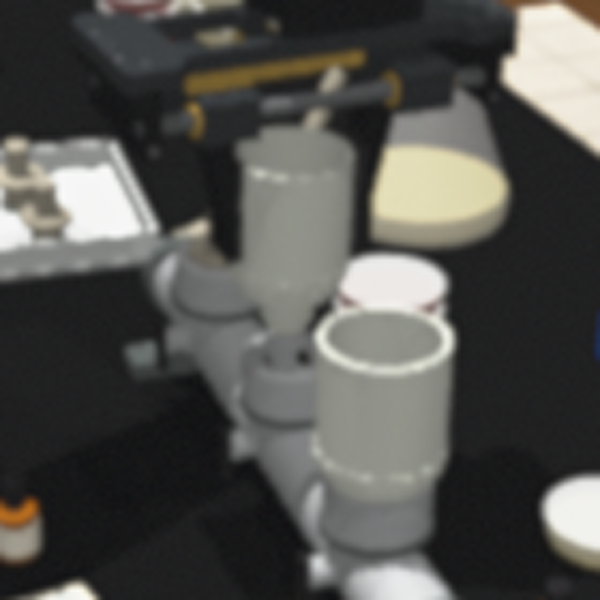

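Held funnel is over port B (px ~ (290,330) stem, collar at (290,355)); lowering.

>>> arm_command(motion=[[-0.1,0,0.7,0],[-0.15,0,1.4,0],[-0.15,0,2,0],[-0.15,0,2.5,0],[-0.15,0,2.6,0]])

```text
clock: 22.85
eef_pos: [0.6228, -0.009, 0.1375]
orientation: [0.024, -3.139, 0.015]
contact_force: [0.7, -0.4, -1.0]
finger_gap: 0.661
```

```bash
python3 - <<'E'
from h import *
go(.6225,-.009,.122,0)
E
```

```text
pos [ 0.6228 -0.009   0.1375] yaw -3.126 tilt 0.0097 gap 57.5 F [ 0.7 -0.4 -1. ] t 22.9 q [ 0.25  0.46 -0.13  0.01 -0.98 -0.24]
shift [0.03 0.01 1.55] turn 0.015
```

>>> arm_command(motion=[[0,0,0.2,0.1],[0,0,0.4,0.2],[0,0,0.6,0.3],[0,0,0.8,0.4],[0,0,1.0,0.5],[0,0,1.2,0.4],[0,0,1.4,0.3],[0,0,1.6,0.2],[0,0,1.7,0.1],[0,0,1.7,0.0]])

```text
clock: 23.68
eef_pos: [0.6242, -0.0095, 0.1236]
orientation: [-0.032, 3.139, -0.016]
contact_force: [-0.5, -1.1, 5.2]
finger_gap: 0.662
```

>>> arm_command(motion=[[0,0,0.2,0.1],[0,0,0.4,0.2],[0,0,0.6,0.3],[0,0,0.7,0.2],[0,0,0.7,0.1],[0,0,0.7,0.0]])

```text
clock: 24.18
eef_pos: [0.6252, -0.0096, 0.1227]
orientation: [-0.041, 3.135, -0.018]
contact_force: [-6.3, 1.1, 20.5]
finger_gap: 0.655
```

```bash
python3 - <<'E'
from h import *
go(.6225,-.009,.122,0)
E
```

```text
pos [ 0.6252 -0.0096  0.1227] yaw -3.115 tilt 0.0129 gap 57.0 F [-6.3  1.1 20.5] t 24.2 q [ 0.25  0.48 -0.15  0.02 -0.94 -0.23]
shift [0.27 0.07 0.07] turn 0.026
```

>>> arm_command(motion=[[0,0,0,0],[0,0,0,0],[0,0,0,0],[0,0,0,0],[0,0,0,0],[0,0,0,0],[0,0,0,0]], grip=-1)

```text
clock: 24.77
eef_pos: [0.6251, -0.0097, 0.1222]
orientation: [-0.041, 3.136, -0.018]
contact_force: [-0.3, -0.3, 0.0]
finger_gap: 0.991
```

>>> arm_command(motion=[[0,0,-2,0],[0,0,-4,0],[0,0,-6,0],[0,0,-8,0],[0,0,-9.5,0],[0,0,-9.5,0]])

```text
clock: 25.27
eef_pos: [0.6266, -0.0085, 0.221]
orientation: [-0.042, 3.129, -0.017]
contact_force: [0.6, 0.3, 0.9]
finger_gap: 0.998
```

```bash
cat >> h.py <<'E'
def rims():
  T=cam('top');S=cam('side')
  for k,p in(('B',(.6225,-.009)),('C',(.6168,-.1175))):
    for n,c in(('T',T),('S',S)):
      P=cloud(c); m=(np.hypot(P[...,0]-p[0],P[...,1]-p[1])<.045)&(P[...,2]>.14)&(P[...,2]<.168); Q=P[m]
      if len(Q)>10:
        Q2=Q[Q[:,2]>.152]; print(k,n,len(Q),np.round(np.percentile(Q[:,2],[50,80,90,98]),4),len(Q2),fitc(Q2,.0272,p))
  return T,S
def lids(T,S,cs=((.417,-.103),(.428,-.208),(.472,-.276))):
  for c in cs:
    for n,k in(('T',T),('S',S)):
      P=cloud(k); m=(np.hypot(P[...,0]-c[0],P[...,1]-c[1])<.03)&(P[...,2]>.024)&(P[...,2]<.05);K=P[m]
      print('lid',n,len(K),np.round(K.mean(0),4))
E
python3 - <<'E'
from h import *
T,S=rims();lids(T,S)
go(.417,-.102,.2,0)
cv2.imwrite('pics/i.png',S['img'])
E
```

```text
B S 490 [0.1518 0.158  0.1595 0.1607] 241 (array([ 0.62220526, -0.00858324]), np.float64(0.0008755437932069475))
C T 145 [0.157  0.1602 0.1612 0.1628] 106 (array([ 0.61721599, -0.11661625]), np.float64(0.0008752759406064747))
C S 595 [0.1516 0.1577 0.1595 0.1605] 284 (array([ 0.61682822, -0.11750584]), np.float64(0.0008394843630791897))
lid T 27 [ 0.4177 -0.1018  0.0339]
lid S 70 [ 0.417  -0.1045  0.0321]
lid T 29 [ 0.4282 -0.2074  0.0345]
lid S 88 [ 0.4272 -0.2104  0.0325]
lid T 29 [ 0.4729 -0.2758  0.0348]
lid S 104 [ 0.4715 -0.2787  0.0324]
pos [ 0.6245 -0.0085  0.2171] yaw -3.116 tilt 0.0124 gap 87.0 F [-0.1  0.9  0.1] t 25.4 q [ 0.25  0.39 -0.03  0.01 -1.15 -0.23]
shift [21.   -8.79  1.69] turn 0.026
```

View pics/i.png

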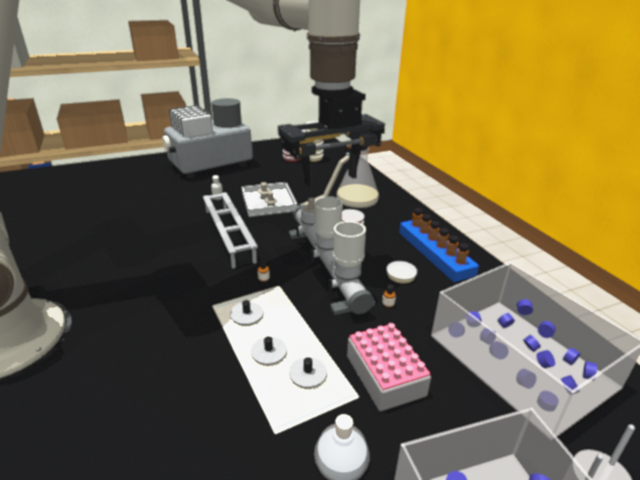

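>>> arm_command(motion=[[2,-0.8,0,0],[4.5,-1.8,0,0],[7.3,-3,0,0],[10.5,-4.3,0,0],[13.5,-5.5,0.5,0],[16.5,-7,1.5,0],[19,-8,3,0],[20.6,-8.7,5,0.02],[21,-8.8,7,0.02],[21,-8.8,9,0.02]], grip=-0.1)

```text
clock: 26.2
eef_pos: [0.4147, -0.1035, 0.1253]
orientation: [-0.007, 3.138, -0.017]
contact_force: [0.9, 0.0, 0.4]
finger_gap: 0.553
```

```bash
python3 - <<'E'
from h import *
go(.4173,-.1025,.026,0)
E
```

```text
pos [ 0.4147 -0.1035  0.1253] yaw -3.137 tilt 0.0113 gap 48.1 F [0.9 0.  0.4] t 26.2 q [ 0.15  0.17 -0.62  0.02 -0.78 -0.15]
shift [-0.23  0.21  9.92] turn 0.004
```

>>> arm_command(motion=[[-0.2,0.1,0,0.12],[-0.2,0.1,0.5,0.24],[-0.2,0.1,1.5,0.36],[-0.2,0.1,2.5,0.48],[-0.2,0.1,3.5,0.6],[-0.2,0.1,4.5,0.72],[-0.2,0.1,5.5,0.84],[-0.2,0.1,6,0.96],[-0.2,0.1,6,1.08],[-0.2,0.1,6,1.2]])

```text
clock: 27.03
eef_pos: [0.4153, -0.1033, 0.0636]
orientation: [1.773, 2.586, -0.015]
contact_force: [-0.8, 0.4, 0.5]
finger_gap: 0.549
```

```bash
python3 - <<'E'
from h import *
go(.4173,-.1025,.026,1.571)
T,S=rims();lids(T,S)
E
```

```text
pos [ 0.4153 -0.1033  0.0636] yaw 1.94 tilt 0.011 gap 47.8 F [-0.8  0.4  0.5] t 27.0 q [ 0.15  0.28 -0.69  0.02 -0.61 -1.36]
shift [0.04 0.24 3.76] turn 0.369
B T 126 [0.1571 0.1598 0.1608 0.1622] 96 (array([ 0.62257636, -0.00787911]), np.float64(0.0008846297954790468))
B S 489 [0.1515 0.1577 0.1595 0.1607] 235 (array([ 0.62226043, -0.00848248]), np.float64(0.0008106004365782578))
C T 140 [0.1571 0.1596 0.1609 0.1625] 106 (array([ 0.61731056, -0.11668679]), np.float64(0.0008892754801964799))
C S 589 [0.1515 0.1579 0.1595 0.1607] 277 (array([ 0.61688635, -0.11766554]), np.float64(0.0007683447146348138))
lid T 0 [nan nan nan]
lid S 60 [ 0.4158 -0.1048  0.0319]
lid T 0 [nan nan nan]
lid S 88 [ 0.4273 -0.2103  0.0322]
lid T 31 [ 0.4729 -0.2754  0.0339]
lid S 104 [ 0.4717 -0.2788  0.0325]h.py:45: RuntimeWarning: Mean of empty slice.
  print('lid',n,len(K),np.round(K.mean(0),4))
  ret = um.true_divide(
```

>>> arm_command(motion=[[0,0.2,0.5,0.12],[0,0.2,1.2,0.24],[0,0.2,2,0.37],[0,0.2,2.8,0.37],[0,0.2,3.5,0.37],[0,0.2,3.7,0.37],[0,0.2,3.7,0.37]])

```text
clock: 27.72
eef_pos: [0.4169, -0.1031, 0.0263]
orientation: [2.208, 2.225, -0.014]
contact_force: [-0.1, -0.2, -0.1]
finger_gap: 0.552
```

>>> arm_command(motion=[[0,0,0,0],[0,0,0,0],[0,0,0,0],[0,0,0,0],[0,0,0,0],[0,0,0,0],[0,0,0,0],[0,0,0,0],[0,0,0,0]], grip=1, squeeze=8)

```text
clock: 28.47
eef_pos: [0.4171, -0.103, 0.0265]
orientation: [2.208, 2.225, -0.013]
contact_force: [0.0, -0.1, 1.9]
finger_gap: 0.175
```

```bash
python3 - <<'E'
from h import *
go(.4173,-.1025,.026,0)
E
```

```text
pos [ 0.4171 -0.103   0.0265] yaw 1.579 tilt 0.0112 gap 15.2 F [ 0.  -0.1  1.9] t 28.5 q [ 0.15  0.35 -0.72  0.02 -0.5  -1.73]
shift [0.05 0.02 0.04] turn -1.563
```

>>> arm_command(motion=[[0,0,0,0],[0,0,0,0],[0,0,0,0],[0,0,0,-0.12],[0,0,0,-0.24],[0,0,0,-0.36],[0,0,0,-0.48],[0,0,0,-0.6],[0,0,0,-0.72],[0,0,0,-0.84]], grip=-0.1)

```text
clock: 29.3
eef_pos: [0.417, -0.1031, 0.0263]
orientation: [1.102, 2.939, -0.017]
contact_force: [0.3, 0.5, -1.4]
finger_gap: 0.547
```

>>> arm_command(motion=[[0,0,0,-0.12],[0,0,0,-0.24],[0,0,0,-0.36],[0,0,0,-0.48],[0,0,0,-0.6],[0,0,0,-0.72],[0,0,0,-0.72]])

```text
clock: 29.88
eef_pos: [0.4169, -0.1031, 0.0262]
orientation: [0.007, -3.14, 0.018]
contact_force: [-1.0, 0.2, -0.1]
finger_gap: 0.548
```

```bash
python3 - <<'E'
from h import *
go(.4171,-.1030,.0265,0)
E
```

```text
pos [ 0.4169 -0.1031  0.0262] yaw -3.137 tilt 0.0113 gap 47.7 F [-1.   0.2 -0.1] t 29.9 q [ 0.15  0.35 -0.72  0.02 -0.5  -0.16]
shift [-0.02  0.01 -0.03] turn 0.005
```

>>> arm_command(motion=[[0,0,0,0],[0,0,0,0],[0,0,0,0],[0,0,0,0],[0,0,0,0],[0,0,0,0],[0,0,0,0],[0,0,0,0]], grip=1, squeeze=20)

```text
clock: 30.55
eef_pos: [0.417, -0.1031, 0.0263]
orientation: [0.007, -3.14, 0.018]
contact_force: [1.0, -1.3, 0.8]
finger_gap: 0.176
```

>>> arm_command(motion=[[0,0,-1,0],[0,0,-3,0],[0,0,-6,0],[0,0,-9.5,0],[0,0,-13,0],[0,0,-16.5,0],[0,0,-19.5,0],[0,0,-19.5,0]])

```text
clock: 31.22
eef_pos: [0.4208, -0.101, 0.2276]
orientation: [-0.009, 3.129, -0.018]
contact_force: [1.7, -0.6, 0.1]
finger_gap: 0.176
```

```bash
python3 - <<'E'
from h import *
go(.6224,-.0083,.21,0)
E
```

```text
pos [ 0.4208 -0.101   0.2276] yaw -3.136 tilt 0.0168 gap 15.3 F [ 1.7 -0.6  0.1] t 31.2 q [ 0.15  0.05 -0.46  0.02 -1.06 -0.15]
shift [-20.19   9.17   1.9 ] turn 0.006
```

>>> arm_command(motion=[[-2,0.9,0,0],[-4.5,2,0,0],[-7.5,3.4,0,0],[-10.5,4.8,0.3,0],[-13.5,6.1,0.6,0],[-16.5,7.5,1,0],[-19,8.6,1.4,0],[-20.2,9.2,1.7,0],[-20.2,9.2,1.9,0],[-20.2,9.2,1.9,0]])

```text
clock: 32.05
eef_pos: [0.6217, -0.0078, 0.2076]
orientation: [-0.009, 3.133, -0.018]
contact_force: [-0.3, -0.1, -1.4]
finger_gap: 0.177
```

```bash
python3 - <<'E'
from h import *
go(.6224,-.0083,.19,0)
T,S=cam('top'),cam('side')
P=cloud(S)
m=(np.hypot(P[...,0]-.6224,P[...,1]+.009)<.045)&(P[...,2]>.18)&(P[...,2]<.2);Q=P[m];print(len(Q),Q.mean(0),Q.min(0),Q.max(0))
P=cloud(T)
m=(np.hypot(P[...,0]-.6224,P[...,1]+.009)<.045)&(P[...,2]>.18)&(P[...,2]<.2);Q=P[m];print(len(Q))
cv2.imwrite('pics/j.png',cv2.resize(S['img'][150:270,270:390],(600,600),interpolation=2))
E
```

```text
pos [ 0.6217 -0.0078  0.2076] yaw -3.136 tilt 0.0142 gap 15.4 F [-0.3 -0.1 -1.4] t 32.0 q [ 0.25  0.39 -0.05  0.01 -1.12 -0.25]
shift [-0.05 -0.03  1.77] turn 0.006
291 [ 0.61701479 -0.01892359  0.19336736] [ 0.59084388 -0.04088788  0.18359994] [0.65118549 0.018781   0.19994845]
15
```

View pics/j.png

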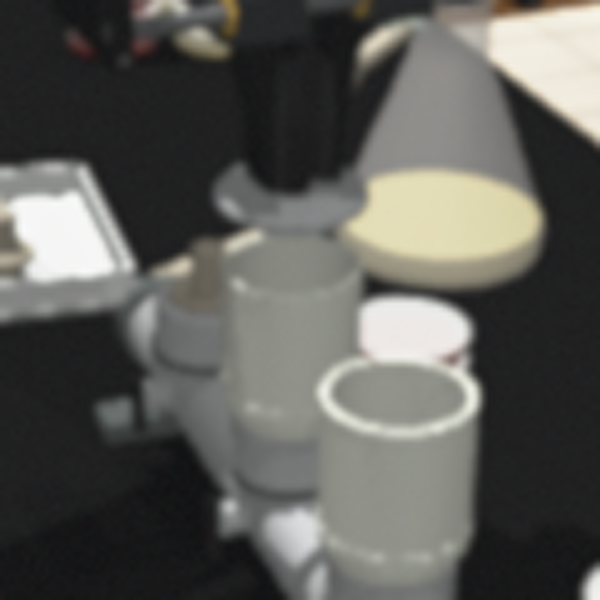

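```bash
python3 - <<'E'
from h import *
S=cam('side');P=cloud(S)
m=(np.hypot(P[...,0]-.6224,P[...,1]+.009)<.05)&(P[...,2]>.17)&(P[...,2]<.21)
v,u=np.where(m)
for vv in range(v.min(),v.max()+1):
    w=u[v==vv]; Q=P[vv,w]; print(vv,w.min(),w.max(),np.round(Q[0],4),np.round(Q[len(Q)//2],4),np.round(Q[-1],4))
def ring(c,z,r=.031,n=72):
    a=np.linspace(0,2*np.pi,n); return np.c_[c[0]+r*np.cos(a),c[1]+r*np.sin(a),np.full(n,z)]
# overlay predictions: disc at TCP
s=manip.get_state();p=np.array(s['eef_pos']);print(p)
im=cv2.resize(S['img'][150:270,270:390],(600,600),interpolation=2)
def dr(c,z,r,col):
    q=(proj(S,ring(c,z,r))-[270,150]+.5)*5
    cv2.polylines(im,[q.astype(int)],True,col,1)
dr(p[:2],p[2]-.0263+.010,.031,(0,0,255)); dr(p[:2],p[2]-.0263+.006,.031,(0,255,255))
dr((.6224,-.0083),.158,.029,(0,255,0)); dr((.6170,-.1172),.158,.029,(0,255,0))
cv2.imwrite('pics/k.png',im)
E
```

```text
180 319 320 [ 0.6048 -0.0011  0.2096] [ 0.6067 -0.0017  0.2095] [ 0.6067 -0.0017  0.2095]
181 319 338 [ 6.052e-01 -3.000e-04  2.070e-01] [ 0.6323 -0.0169  0.2097] [ 0.639  -0.0164  0.2084]
182 319 338 [ 0.6048 -0.0012  0.2053] [ 0.627  -0.0145  0.2074] [ 0.6376 -0.0197  0.2079]
183 317 339 [0.6083 0.0169 0.1948] [ 0.6225 -0.0149  0.2061] [ 0.6489 -0.0011  0.1959]
184 315 341 [0.6031 0.0149 0.1943] [ 0.6184 -0.0147  0.2046] [ 0.6526 -0.003   0.1939]
185 314 342 [0.5984 0.0089 0.1955] [ 0.6175 -0.0167  0.2034] [ 0.6517 -0.0095  0.1947]
186 313 342 [0.5956 0.0074 0.1944] [ 0.6183 -0.0151  0.2005] [ 0.6495 -0.0142  0.1949]
187 313 343 [0.5942 0.0039 0.194 ] [ 0.6177 -0.0165  0.199 ] [ 0.6499 -0.0181  0.1944]
188 313 343 [ 0.5926 -0.      0.1938] [ 0.6189 -0.0142  0.1956] [ 0.6473 -0.0234  0.1949]
189 313 343 [ 0.5904 -0.0056  0.1944] [ 0.6168 -0.0188  0.1958] [ 0.6464 -0.0254  0.1938]
190 313 343 [ 0.5913 -0.0034  0.1911] [ 0.6158 -0.0212  0.1949] [ 0.6456 -0.0273  0.1926]
191 314 342 [ 0.5913 -0.0085  0.1912] [ 0.6148 -0.0234  0.1939] [ 0.6416 -0.0311  0.1928]
192 315 341 [ 0.5914 -0.0135  0.1913] [ 0.612  -0.0297  0.195 ] [ 0.6376 -0.035   0.193 ]
193 317 340 [ 0.5936 -0.0184  0.191 ] [ 0.612  -0.0346  0.1951] [ 0.6365 -0.033   0.1902]
194 319 338 [ 0.5952 -0.0248  0.1914] [ 0.6117 -0.0354  0.1934] [ 0.6317 -0.0341  0.1893]
195 321 336 [ 0.6026 -0.0177  0.1847] [ 0.6103 -0.0385  0.1929] [ 0.6304 -0.028   0.1846]
196 324 333 [ 0.6061 -0.0245  0.185 ] [ 0.6152 -0.0282  0.1851] [ 0.6215 -0.0331  0.1863]
[ 0.62153349 -0.00844486  0.20994894]
```

View pics/k.png

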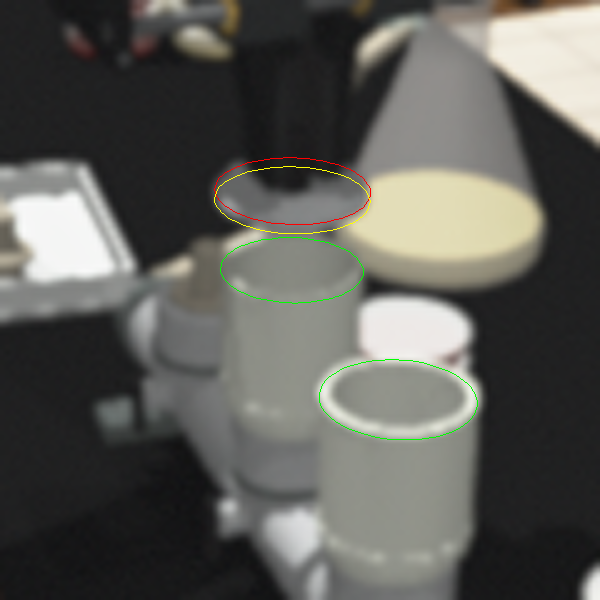

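>>> arm_command(motion=[[-0.05,0,0.6,0],[-0.05,0,1.2,0],[-0.05,0,1.8,0],[-0.05,0,2,0],[-0.05,0,2,0]])

```text
clock: 32.62
eef_pos: [0.6216, -0.0089, 0.1889]
orientation: [-0.008, 3.132, -0.018]
contact_force: [-0.1, -0.8, -1.2]
finger_gap: 0.179
```

```bash
python3 - <<'E'
from h import *
go(.6224,-.0083,.178,0)
E
```

```text
pos [ 0.6216 -0.0089  0.1889] yaw -3.136 tilt 0.0152 gap 15.5 F [-0.1 -0.8 -1.2] t 32.6 q [ 0.25  0.41 -0.08  0.02 -1.08 -0.25]
shift [-0.07  0.08  1.09] turn 0.005
```

>>> arm_command(motion=[[-0.07,0.07,0.2,0],[-0.07,0.07,0.4,0],[-0.07,0.07,0.6,0],[-0.07,0.07,0.8,0],[-0.07,0.07,1.0,0],[-0.07,0.07,1.1,0]], squeeze=10)

```text
clock: 33.12
eef_pos: [0.6232, -0.0084, 0.1786]
orientation: [-0.009, 3.13, -0.019]
contact_force: [0.4, -0.2, 3.6]
finger_gap: 0.182
```

```bash
python3 - <<'E'
from h import *
go(.6224,-.0083,.178,0)
S=cam('side')
cv2.imwrite('pics/l.png',cv2.resize(S['img'][160:260,280:380],(600,600),interpolation=2))
E
```

```text
pos [ 0.6232 -0.0084  0.1786] yaw -3.136 tilt 0.0168 gap 15.9 F [ 0.4 -0.2  3.6] t 33.1 q [ 0.25  0.42 -0.09  0.02 -1.05 -0.26]
shift [0.08 0.01 0.06] turn 0.006
```

View pics/l.png

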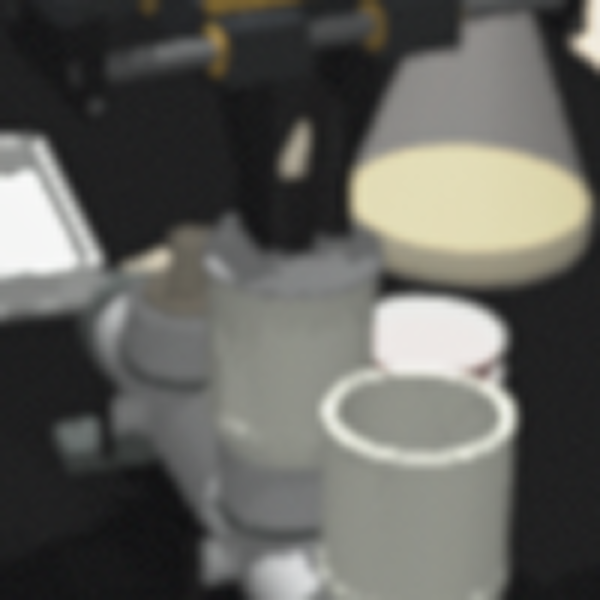

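>>> arm_command(motion=[[0,0,0.1,0],[0,0,0.2,0],[0,0,0.2,0]])

```text
clock: 33.42
eef_pos: [0.624, -0.0085, 0.1784]
orientation: [-0.009, 3.127, -0.019]
contact_force: [-0.4, -0.6, 5.8]
finger_gap: 0.18
```

>>> arm_command(motion=[[0,0,0,0],[0,0,0,0],[0,0,0,0],[0,0,0,0],[0,0,0,0],[0,0,-1,0],[0,0,-3,0],[0,0,-5,0],[0,0,-7,0],[0,0,-7,0]], grip=-0.1)

```text
clock: 34.25
eef_pos: [0.6254, -0.0076, 0.2542]
orientation: [-0.011, 3.117, -0.019]
contact_force: [1.5, 0.3, 0.7]
finger_gap: 0.549
```

```bash
python3 - <<'E'
from h import *
go(.428,-.208,.1,0)
T,S=cam('top'),cam('side'); lids(T,S)
cv2.imwrite('pics/m.png',cv2.resize(S['img'][160:260,280:380],(600,600),interpolation=2))
P=cloud(S);m=(np.hypot(P[...,0]-.6224,P[...,1]+.009)<.045)&(P[...,2]>.155)&(P[...,2]<.2);Q=P[m];D=Q[Q[:,2]<.17]
A=np.c_[D[:,:2],np.ones(len(D))];D2=D[D[:,2]>.159];A=np.c_[D2[:,:2]-[.6224,-.0083],np.ones(len(D2))];print(np.linalg.lstsq(A,D2[:,2],rcond=None)[0],D2.min(0),D2.max(0),Q[:,2].max())
E
```

```text
pos [ 0.6254 -0.0076  0.2542] yaw -3.135 tilt 0.0271 gap 47.8 F [1.5 0.3 0.7] t 34.2 q [ 0.25  0.36  0.02  0.02 -1.21 -0.25]
shift [ 20.25 -19.72  15.18] turn 0.007
lid T 0 [nan nan nan]
lid S 0 [nan nan nan]
lid T 29 [ 0.4282 -0.2075  0.0342]
lid S 86 [ 0.4273 -0.2104  0.0326]
lid T 31 [ 0.4728 -0.2754  0.0337]
lid S 103 [ 0.4714 -0.2788  0.0327]
[0.01982708 0.0106945  0.16385879] [ 0.59284608 -0.04080553  0.15940254] [0.65261873 0.02094092 0.16983435] 0.18939897137387013h.py:45: RuntimeWarning: Mean of empty slice.
  print('lid',n,len(K),np.round(K.mean(0),4))
  ret = um.true_divide(
```

View pics/m.png

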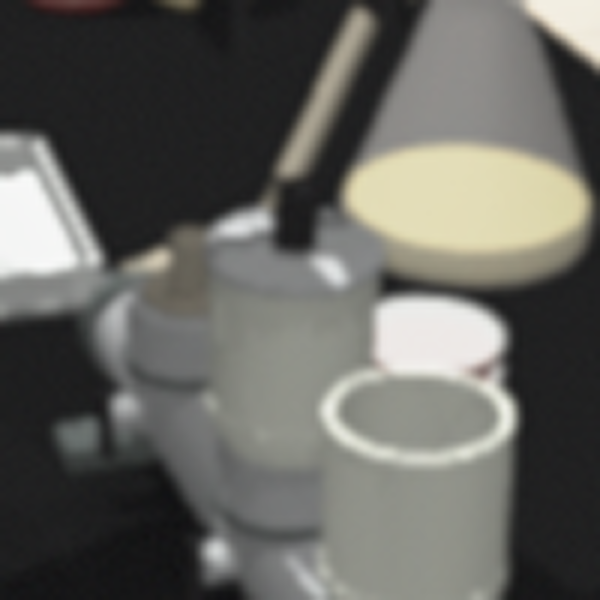

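>>> arm_command(motion=[[1.5,-1.5,0,0],[3.5,-3.5,0,0.1],[6,-6,0,0.2],[8.5,-8.5,0,0.3],[11,-11,0.5,0.4],[13.5,-13.2,1.5,0.5],[16,-15.6,3,0.6],[18.2,-17.7,5.5,0.7],[19.8,-19.3,8.5,0.8],[20.2,-19.7,11.5,0.9]])

```text
clock: 35.18
eef_pos: [0.421, -0.2083, 0.1324]
orientation: [1.361, 2.81, -0.005]
contact_force: [1.3, -0.0, -0.7]
finger_gap: 0.547
```

```bash
python3 - <<'E'
from h import *
go(.4277,-.2085,.026,1.571)
T,S=cam('top'),cam('side'); lids(T,S,((.428,-.208),(.472,-.276)))
E
```

```text
pos [ 0.421  -0.2083  0.1324] yaw 2.239 tilt 0.0191 gap 47.6 F [ 1.3 -0.  -0.7] t 35.2 q [-0.11  0.22 -0.52  0.01 -0.81 -0.8 ]
shift [-0.24  0.46 10.65] turn 0.668
lid T 0 [nan nan nan]
lid S 89 [ 0.4272 -0.2104  0.0324]
lid T 0 [nan nan nan]
lid S 102 [ 0.4716 -0.2787  0.0326]h.py:45: RuntimeWarning: Mean of empty slice.
  print('lid',n,len(K),np.round(K.mean(0),4))
  ret = um.true_divide(
```

>>> arm_command(motion=[[-0.1,0.2,1.5,0.12],[-0.2,0.4,3,0.24],[-0.24,0.45,4.5,0.36],[-0.24,0.45,6,0.48],[-0.24,0.45,7.5,0.6],[-0.24,0.45,9,0.67],[-0.24,0.45,10.2,0.67],[-0.24,0.45,10.6,0.67],[-0.24,0.45,10.6,0.67]])

```text
clock: 36.03
eef_pos: [0.4253, -0.2066, 0.023]
orientation: [2.208, 2.222, -0.006]
contact_force: [-0.0, -0.4, 0.3]
finger_gap: 0.553
```

>>> arm_command(motion=[[0,0,0,0],[0,0,0,0],[0,0,0,0],[0,0,0,0],[0,0,0,0],[0,0,0,0],[0,0,0,0],[0,0,0,0]], grip=1, squeeze=8)

```text
clock: 36.7
eef_pos: [0.4255, -0.2067, 0.0233]
orientation: [2.207, 2.222, -0.006]
contact_force: [-0.9, 0.6, 3.0]
finger_gap: 0.184
```

>>> arm_command(motion=[[0,0,0,0],[0,0,0,0],[0,0,0,0],[0,0,0,-0.12],[0,0,0,-0.24],[0,0,0,-0.36],[0,0,0,-0.48],[0,0,0,-0.6],[0,0,0,-0.72],[0,0,0,-0.84]], grip=-0.1)

```text
clock: 37.53
eef_pos: [0.4253, -0.2067, 0.0231]
orientation: [1.102, 2.935, -0.011]
contact_force: [-0.7, 0.2, -0.2]
finger_gap: 0.547
```

>>> arm_command(motion=[[0,0,0,-0.12],[0,0,0,-0.24],[0,0,0,-0.36],[0,0,0,-0.48],[0,0,0,-0.6],[0,0,0,-0.72],[0,0,0,-0.72]])

```text
clock: 38.12
eef_pos: [0.4253, -0.2066, 0.023]
orientation: [-0.006, 3.138, -0.014]
contact_force: [0.2, 0.8, -0.1]
finger_gap: 0.55
```

```bash
python3 - <<'E'
from h import *
go(.4277,-.2085,.026,0)
E
```

```text
pos [ 0.4253 -0.2066  0.023 ] yaw -3.138 tilt 0.0096 gap 47.9 F [ 0.2  0.8 -0.1] t 38.1 q [-0.1   0.41 -0.62  0.02 -0.53  0.09]
shift [-0.24 -0.19 -0.3 ] turn 0.004
```

>>> arm_command(motion=[[-0.2,0,-0.2,0],[-0.22,0,-0.25,0],[-0.22,0,-0.25,0]])

```text
clock: 38.37
eef_pos: [0.4278, -0.2067, 0.0257]
orientation: [-0.004, 3.138, -0.014]
contact_force: [0.2, -0.7, -0.0]
finger_gap: 0.549
```

>>> arm_command(motion=[[0,0,0,0],[0,0,0,0],[0,0,0,0],[0,0,0,0],[0,0,0,0],[0,0,0,0],[0,0,0,0],[0,0,0,0]], grip=1, squeeze=20)

```text
clock: 39.03
eef_pos: [0.4278, -0.2066, 0.0257]
orientation: [-0.003, 3.138, -0.014]
contact_force: [0.0, 1.1, 0.4]
finger_gap: 0.177
```

>>> arm_command(motion=[[0,0,-1,0],[0,0,-3,0],[0,0,-6,0],[0,0,-9.5,0],[0,0,-13,0],[0,0,-16.5,0],[0,0,-19.5,0],[0,0,-19.5,0]])

```text
clock: 39.7
eef_pos: [0.4304, -0.2059, 0.2273]
orientation: [-0.005, 3.124, -0.02]
contact_force: [1.4, 0.1, -0.7]
finger_gap: 0.174
```

```bash
python3 - <<'E'
from h import *
go(.6170,-.1172,.21,0)
E
```

```text
pos [ 0.4304 -0.2059  0.2273] yaw -3.138 tilt 0.0213 gap 15.2 F [ 1.4  0.1 -0.7] t 39.7 q [-0.1   0.13 -0.37  0.01 -1.06  0.09]
shift [-18.65   8.83   1.94] turn 0.003
```

>>> arm_command(motion=[[-2,0.9,0,0],[-4.5,2.1,0,0],[-7,3.3,0,0],[-9.7,4.6,0.3,0],[-12.5,6,0.6,0],[-15.2,7.3,1,0],[-17.5,8.3,1.4,0],[-18.6,8.8,1.8,0],[-18.6,8.8,2.5,0],[-18.6,8.8,2.5,0]])

```text
clock: 40.53
eef_pos: [0.6149, -0.1173, 0.2014]
orientation: [-0.005, 3.13, -0.019]
contact_force: [0.1, -0.0, -1.2]
finger_gap: 0.176
```

```bash
python3 - <<'E'
from h import *
go(.6173,-.1172,.187,0)
E
```

```text
pos [ 0.6149 -0.1173  0.2014] yaw -3.138 tilt 0.0165 gap 15.3 F [ 0.1 -0.  -1.2] t 40.5 q [ 0.08  0.4  -0.05  0.01 -1.1  -0.08]
shift [-0.22  0.02  1.44] turn 0.003
```

>>> arm_command(motion=[[-0.1,0,0.4,0],[-0.2,0,0.8,0],[-0.2,0,1.2,0],[-0.2,0,1.4,0],[-0.2,0,1.4,0]])

```text
clock: 40.95
eef_pos: [0.6164, -0.1177, 0.187]
orientation: [-0.004, 3.131, -0.018]
contact_force: [0.5, -0.1, -1.7]
finger_gap: 0.176
```

```bash
python3 - <<'E'
from h import *
go(.6173,-.1172,.1775,0)
E
```

```text
pos [ 0.6164 -0.1177  0.187 ] yaw -3.139 tilt 0.0158 gap 15.3 F [ 0.5 -0.1 -1.7] t 41.0 q [ 0.07  0.42 -0.07  0.01 -1.08 -0.08]
shift [-0.08  0.06  0.95] turn 0.003
```

>>> arm_command(motion=[[-0.07,0.05,0.2,0],[-0.07,0.05,0.4,0],[-0.07,0.05,0.6,0],[-0.07,0.05,0.8,0],[-0.07,0.05,1.0,0],[-0.07,0.05,1.0,0]], squeeze=10)

```text
clock: 41.45
eef_pos: [0.6176, -0.1177, 0.178]
orientation: [-0.005, 3.13, -0.02]
contact_force: [-1.3, -1.1, 3.0]
finger_gap: 0.18
```

```bash
python3 - <<'E'
from h import *
go(.6173,-.1172,.1775,0)
S=cam('side')
cv2.imwrite('pics/n.png',cv2.resize(S['img'][190:290,300:400],(600,600),interpolation=2))
E
```

```text
pos [ 0.6176 -0.1177  0.178 ] yaw -3.139 tilt 0.0173 gap 15.7 F [-1.3 -1.1  3. ] t 41.5 q [ 0.08  0.43 -0.08  0.02 -1.06 -0.08]
shift [0.03 0.05 0.04] turn 0.003
```

View pics/n.png

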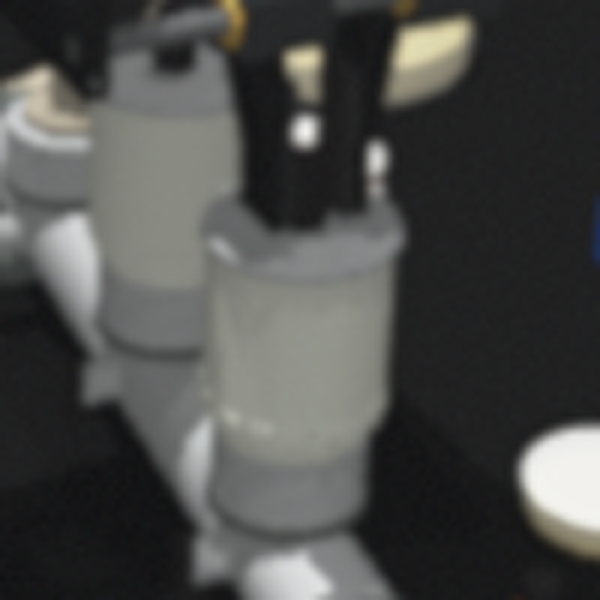

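Seated (disc touching the rim all round at about (305,240)). A slight press, then release and back away high.

>>> arm_command(motion=[[0,0,0.1,0],[0,0,0.2,0],[0,0,0.2,0]])

```text
clock: 41.75
eef_pos: [0.6183, -0.1182, 0.1776]
orientation: [-0.005, 3.127, -0.022]
contact_force: [-1.5, -2.3, 6.8]
finger_gap: 0.178
```

>>> arm_command(motion=[[0,0,0,0],[0,0,0,0],[0,0,0,0],[0,0,0,0],[0,0,0,0],[0,0,-1,0],[0,0,-3,0],[0,0,-5,0],[0,0,-7,0],[0,0,-7,0]], grip=-0.1)

```text
clock: 42.58
eef_pos: [0.6197, -0.1176, 0.2535]
orientation: [-0.007, 3.118, -0.024]
contact_force: [0.1, -0.2, 1.8]
finger_gap: 0.548
```

>>> arm_command(motion=[[3,0,0,0],[6,0,0,0],[9,0,0,0],[12,0,0,0],[15,0,0,0],[17,0,0,0],[17,0,0,0],[17,0,0,0]])

```text
clock: 43.25
eef_pos: [0.4493, -0.1184, 0.2503]
orientation: [-0.007, 3.116, -0.024]
contact_force: [0.9, -0.5, 0.6]
finger_gap: 0.55
```

```bash
python3 - <<'E'
from h import *
go(.4,-.1,.25,0)
T,S=cam('top'),cam('side')
cv2.imwrite('pics/o.png',cv2.resize(S['img'][160:300,250:410],(685,600),interpolation=2))
cv2.imwrite('pics/p.png',cv2.resize(T['img'][180:300,140:440],(800,320),interpolation=2))
for k,p in(('A',(.6286,.1)),('B',(.6224,-.0083)),('C',(.617,-.1172))):
  for n,c in(('T',T),('S',S)):
    P=cloud(c);m=(np.hypot(P[...,0]-p[0],P[...,1]-p[1])<.042)&(P[...,2]>.08)&(P[...,2]<.21);Q=P[m]
    K=Q[Q[:,2]>.174];D=Q[(Q[:,2]>.159)&(Q[:,2]<.169)]
    if len(D)<10: continue
    A=np.c_[D[:,:2]-p,np.ones(len(D))];print(k,n,'disc plane',np.round(np.linalg.lstsq(A,D[:,2],rcond=None)[0],4),'ext',np.round((D.min(0)+D.max(0))/2,4),'knob',len(K),np.round(K.mean(0),4),K[:,2].max())
E
```

```text
pos [ 0.4493 -0.1184  0.2503] yaw -3.137 tilt 0.0301 gap 47.8 F [ 0.9 -0.5  0.6] t 43.2 q [ 0.11  0.08 -0.36  0.02 -1.1  -0.11]
shift [ 4.92  1.86 -0.13] turn 0.005
B T disc plane [ 0.0089 -0.0045  0.1631] ext [ 0.624  -0.0084  0.1639] knob 35 [ 0.6232 -0.0083  0.1863] 0.1910818709526059
B S disc plane [0.0199 0.0122 0.1638] ext [ 0.6228 -0.0093  0.1639] knob 69 [ 0.6215 -0.0119  0.1828] 0.18903596620260768
C T disc plane [-0.0141 -0.003   0.1631] ext [ 0.6182 -0.1194  0.1639] knob 38 [ 0.6176 -0.1187  0.1849] 0.1918915137433264
C S disc plane [0.0029 0.0133 0.1635] ext [ 0.6179 -0.1196  0.1641] knob 82 [ 0.6168 -0.122   0.1833] 0.18930714999223996
```

View pics/o.png

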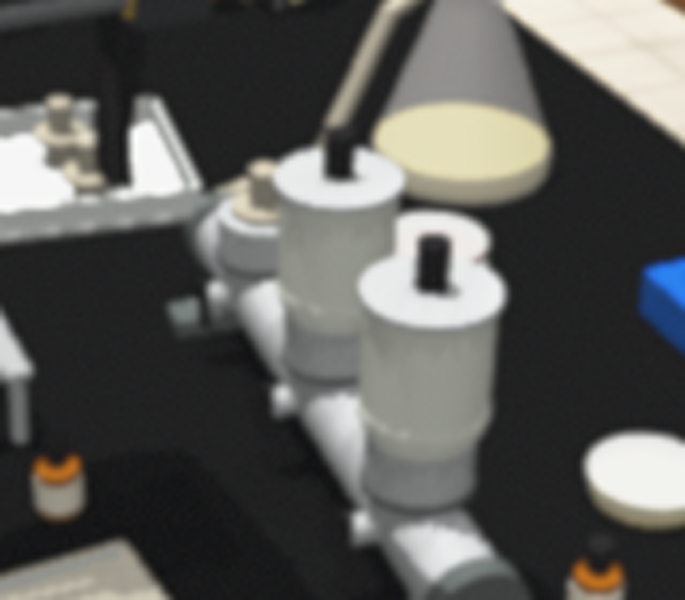

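View pics/p.png

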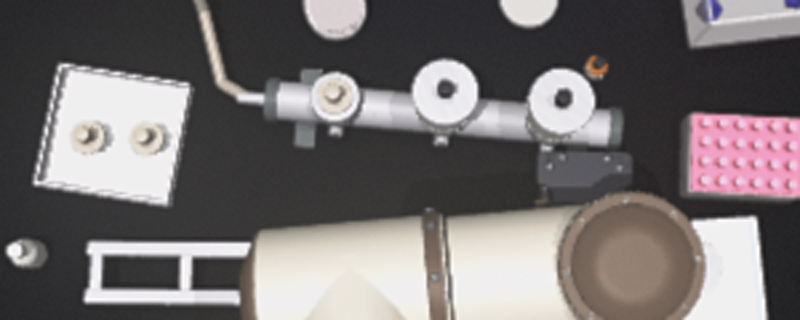

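```bash
python3 -c "
from bench import manip
print(manip.finish_job())"
```

```text
the job is handed in; nothing more can be done
None
```

The manifold is set up for both funnels that were in the rack, and I handed the job in at about 43 s of the 210 s allowed; no verdict was reported.

- **Stoppers:** I pulled the stoppers from the middle port and from the end port farthest from the flask. Both are standing in the tray. The third port keeps its stopper.
- **Funnels:** Both were twisted and pushed down until they stopped, at 26 N in the end port and about 20 N in the middle one. The camera puts both rims at the height expected for fully home, to within about 2 mm, and upright by eye.
- **Lids:** Both discs came out at the same height, about 1–2 mm above the ideal, the same offset I saw on every other height. They look level within about 0.02 rad.
- **Lid centring:** The lid on the middle port reads about 1 mm off its funnel's axis. The one on the end port reads about 1.5 mm off, within the 3 mm limit.
- **Surroundings:** The third lid was never touched. I saw no sign that a dish, vial, the dropper bottle or the burner had moved, though I compared them only by eye in the pictures. The arm finished clear of everything.

No check failed. The two cameras disagreed by up to about 3 mm on knob positions, because the side camera sees mainly the near face.

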